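Clear the front vessels, fetch the beaker to the hotplate, restore the stock tray

TASK

The small glass beaker in the back ring of the green tray is boxed in by a blue-capped bottle, a red-capped bottle and a measuring cylinder. First stand all three of these upright in the blue side tray without shifting the beaker, then set the beaker upright in the middle of the hotplate's round disc, and only after that put each of the three back upright on the very ring of the green tray it came from. Leave the timer and the petri dish where they are, and tip nothing over.

Things in the scene. Friction and masses are not known exactly. Their poses are not given: they have to be found in the camera images.
- stock_tray: Green flat tray, fixed, 180 (x) x 260 (y) x 14 mm, four thin white rings (75 mm across) painted on its floor. Origin at the centre of its underside, z up; the floor that things stand on is 6 mm above the origin, the rim 14 mm. Ring centres (x, y) in mm in its frame: back ring, with the beaker, (45, 0); front ring (-33, 0); side rings (27, 76) and (27, -76). Its back (+x) is turned roughly away from the robot (within 0.2 rad).
- side_tray: Empty shallow bright-blue tray, fixed, 330 (its x) x 140 (its y) x 16 mm high, walls and floor 5 mm thick. Origin at the centre of its underside; vessels stand on its floor, 5 mm above the origin.
- hotplate_disc (a point): Centre of the top face of the round grey disc (about 150 mm across) of the orange-red electric hotplate, fixed and switched off. The whole plate is 271 x 234 mm, its disc top 63 mm above the worktop; z up, x away from the black dial on its front. The disc centre lies 7 mm behind the middle of the housing.
- beaker: Clear glass beaker, open top, 55 mm across, 70 mm high, 50 g, nearly straight wall (grasp across its outside, 54 mm). Origin at the centre of its underside, z up. Starts in the back ring of the green tray.
- blue_cap_bottle: Clear glass bottle, 50 mm across, 132 mm high, with a blue screw cap (fixed to it) 34 mm across from 114 mm to 132 mm above its underside; about 170 g. Origin at the centre of its underside, z up. Starts in the front or a side ring.
- red_cap_bottle: White plastic bottle, 69 mm across, 165 mm high, with a red cap (fixed to it) 50 mm across from 115 mm to 165 mm above its underside; about 420 g. Origin at the centre of its underside, z up, the axis of the bottle within 1 mm of it. Starts in the front or a side ring.
- measuring_cylinder: Clear measuring cylinder, 202 mm high, with a foot 60 mm across and a straight stem 30 mm across from 18 mm up to the top; about 90 g. Origin at the centre of its underside, z up. Starts in the front or a side ring.
- timer: Bystander: white bench timer, 58 x 66 x 16 mm, lying on the worktop behind the trays. Origin at the centre of its underside.
- petri: Bystander: closed petri dish, 64 mm across, 15 mm high, on the worktop behind the trays. Origin at the centre of its underside.
Not all that is in view belongs to the job. Leave any brown look-alike of the red_cap_bottle alone. What is shaped like the measuring_cylinder but orange is not meant.

How it is judged:
By the outcome, as a careful person would: the job done as asked, in the order asked, and still so for the second after the job is handed in, with the robot touching nothing.
It also fails if it takes over 147 s, if anything falls off the work surface, if the arm or the gripper's body presses on something with over 40 N, if the wrist force passes 120 N, or if a joint passes its speed limit or range.

ROBOT

A 6-joint arm with a two-finger parallel gripper is mounted at the origin on a cart in front of the work surface, level with it; the furniture and walls round the work are solid. World frame = base frame: x ahead of the robot, y to its left, z up, the work surface at z = 0. Lengths are in m, angles in rad, forces in N, time in s.
With the tool pointing down it reaches from about 0.375 to 0.9 m from the base axis. Payload 3.1 kg.
Tool frame: the origin (TCP) lies on the centre line of the jaws, within the pads' length; the fingertips stand 25 mm ahead of it and the grasp point (between the pads) lies 6 mm ahead of it (robot.tcp_to_tips is the distance from the TCP to the fingertips, in m); y points along the fingers, z is the direction in which the jaws open and shut, and the axes are right-handed (so a half turn about y gives the same grasp; the last joint's range is limited). The gripper opens to 87 mm and grips with 3 to 60 N. Pads are 19 mm wide; open, the fingers measure 117 mm over their backs; the gripper's body (75 mm by 190 mm) begins 51 mm behind the grasp point.
Start: joints at [-1.286, 0.527, 1.433, -0, 1.181, -0.178], TCP at [0.28, -0.559, 0.213] pointing down, gripper open.
Joint ranges: [-3.08, 3.08], [-0.75, 2.2], [0.22, 2.44], [-1.43, 4.57], [0, 2.65], [-2.85, 2.85]. Speed limits (rad/s): [2.79, 2.79, 3.14, 3.14, 3.14, 3.14].

INTERFACE

Orientations are given as [roll, pitch, yaw] about the fixed x, y, z axes, in that order (R = Rz(yaw) Ry(pitch) Rx(roll)).
In Python, from rig import robot gives the robot as it stands.
- The arm moves only by the shell command python3 -m jog 'ROWS' [FORCE]. ROWS is JSON, a list of rows, each a list of 7 numbers: the shift along the tool's x, y, z as a fraction of full scale, then the turn, a rotation vector about the tool's x, y, z as a fraction of full scale, then the opening, from -1 (shut) to 1 (fully open), so that 0 is half open. A call has exactly 8 rows; each row shifts and turns the commanded pose from where the row before left it, along the tool's axes as they then stand; what a row does not reach is not made up. Full scale, the value 1, is 20 cm for a shift and 90 degrees for a turn. A row lasts 1/12 s, in which the tool goes at most 41.7 mm and 7.16 degrees, less where a joint would pass 70% of its speed; a pose out of reach is approached as far as the arm can. A call with a number of a shift or a turn outside -1 to 1 is refused whole. A call with a gripper value outside its range is refused whole. The fingers move at their own pace and stop on an object; FORCE is the grip in N (left out, the last holds). Time passes only in rows, so rows that do not move let the fingers close, or fill a call up. It gives the time, the measured TCP pose, the force and the opening at its end, in the units of the state.
- robot.state(): the state, without advancing time (a new reading comes with each control period).
- robot.capture(name): name is "side" or "top"; returns the picture (400x640x3 uint8, blue, green, red); there is no depth.
- robot.camera_params(name): a dict with "mtx" (3x3 intrinsics, pixels), "R" (3x3) and "t" (3): a world point X has camera coordinates R X + t. Camera axes: x right, y down, z forward; pixel columns grow to the right and rows downward; lengths in m; the calibration is good to about 2 mm. A picture is of the moment at which its call begins. camera_params takes no time and is no camera call.
- robot.hand_in(): hands the job in, once; it reports no verdict.
Trained networks look in the newest picture that a camera, given by its name, has taken for a name from the list of things; names that differ only in an ending like _2 or _b are one class to them, and where a whole thing is asked for, a point or a joint stands for the part that bears it (a point fixed in the world has none). Each returns a list of dicts, best first, with "p" (0 to 1); they miss things now and then, are a little off and sometimes report something else, mostly with a low value. They report only what shows in the picture. A call takes as long as a camera call. They do not tell look-alikes from the thing itself.
- robot.find_in(thing, camera): "extent" ([centre column, centre row, width, height] in pixels, round what is visible of it).
- robot.place_of(thing, camera): "xy" ([column, row] in pixels: a listed point, or the origin of a listed thing).
The state is a dict: "time_s": time; "q": joint angles; "dq": joint speeds; "effort": joint torques, N m; "tcp_pos": TCP position; "tcp_rot": TCP orientation; "force": force on the tool from outside, world axes, zero at the start; "ft_torque": the same for the moment, N m; "finger_gap": opening from 0.0 (shut) to 1.0 (fully open).
Only numpy, scipy, OpenCV 4.12 (cv2) and the standard library are available. Lean on these libraries where they do the work, as an engineer would, in place of code of your own. Each camera call takes 0.05 s, during which the arm holds its last target.

## Working session

There is one attempt and no reset: what is moved stays moved. The work goes in short steps, Python scripts to look and compute and a shell command to move; the robot and the scene stay as the last step left them, time stands still between calls to the robot, and variables do not carry over. Pictures are saved under pics/ and viewed, and the job is handed in when it is done.

```bash
ls; mkdir -p pics
python3 - <<'E'
from rig import robot
import cv2,numpy as np
s=robot.state()
for k in s: print(k,np.round(s[k],4))
for n in ("side","top"):
    cv2.imwrite(f"pics/{n}0.png",robot.capture(n))
    p=robot.camera_params(n); print(n,p)
E
```

```text
pics
time_s 0.0
q [-1.2855  0.5284  1.4339 -0.      1.1814 -0.1785]
dq [-0.0002  0.0008 -0.0001 -0.0001  0.0017  0.0019]
effort [-9.00000e-04 -4.40043e+01 -1.76593e+01  6.34000e-02  5.83000e-02
 -1.00000e-04]
tcp_pos [ 0.2794 -0.5582  0.2117]
tcp_rot [-1.5729e+00  4.0000e-04 -2.6778e+00]
force [0.1928 0.0419 0.744 ]
ft_torque [ 0.0823  0.0202 -0.0057]
finger_gap 1.0023
side {'mtx': array([[513.50368883,   0.        , 326.62009765],
       [  0.        , 513.50368883, 199.75356332],
       [  0.        ,   0.        ,   1.        ]]), 'R': array([[-0.94866893, -0.31607377,  0.01116425],
       [-0.2171867 ,  0.62539501, -0.74947383],
       [ 0.22990695, -0.71342726, -0.66193983]]), 't': array([0.50841467, 0.18436088, 1.40952243])}
top {'mtx': array([[449.89192829,   0.        , 322.57345255],
       [  0.        , 449.89192829, 199.84364403],
       [  0.        ,   0.        ,   1.        ]]), 'R': array([[ 3.71610174e-01, -9.28388665e-01, -6.03506395e-04],
       [-9.05231625e-01, -3.62196567e-01, -2.22192151e-01],
       [ 2.06062086e-01,  8.31151770e-02, -9.75002710e-01]]), 't': array([-0.22630392,  0.50694383,  1.4517382 ])}
```

View pics/side0.png

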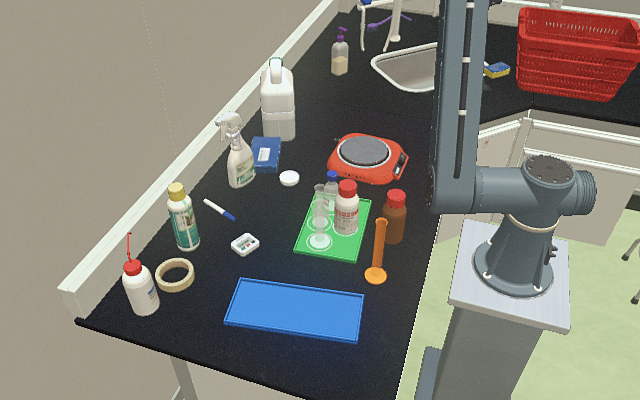

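View pics/top0.png

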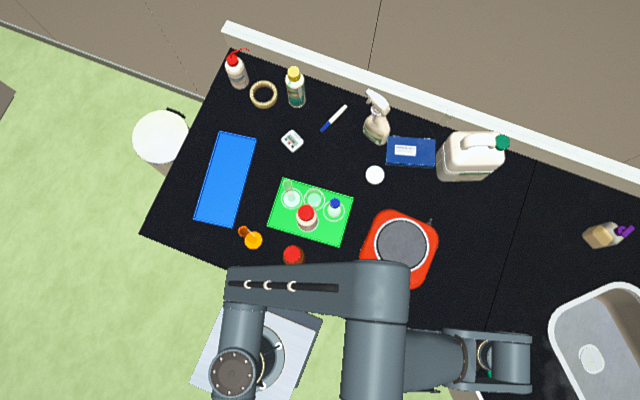

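```bash
python3 - <<'E'
import cv2
a=cv2.imread("pics/side0.png")[120:350,210:430]; cv2.imwrite("pics/side0c.png",cv2.resize(a,None,fx=2.6,fy=2.6,interpolation=cv2.INTER_CUBIC))
a=cv2.imread("pics/top0.png")[110:300,180:450]; cv2.imwrite("pics/top0c.png",cv2.resize(a,None,fx=2.9,fy=2.9,interpolation=cv2.INTER_CUBIC))
E
cat > h.py <<'E'
import numpy as np,cv2
from rig import robot
from scipy.optimize import least_squares
P={n:robot.camera_params(n) for n in("side","top")}
def proj(n,X):
    X=np.atleast_2d(X); p=P[n]; c=X@p["R"].T+p["t"]; u=c@p["mtx"].T; return u[:,:2]/u[:,2:]
def onplane(n,px,z):
    p=P[n]; d=p["R"].T@np.linalg.solve(p["mtx"],np.r_[px,1.]); o=-p["R"].T@p["t"]
    return o+d*(z-o[2])/d[2]
def tri(pa,pb):
    f=lambda X:np.r_[proj("side",X)[0]-pa,proj("top",X)[0]-pb]
    r=least_squares(f,[.5,0,.1]); return r.x,np.sqrt(np.mean(r.fun**2))
E
python3 - <<'E'
from h import *
for t in ["beaker","blue_cap_bottle","red_cap_bottle","measuring_cylinder","stock_tray","side_tray","hotplate_disc","timer","petri"]:
    print(t)
    L={}
    for n in P:
        L[n]=robot.place_of(t,n)[:3]
        print("  ",n,[(np.round(d["xy"],1).tolist(),round(d["p"],2)) for d in L[n]])
    for a in L["side"]:
        for b in L["top"]:
            X,e=tri(np.array(a["xy"]),np.array(b["xy"]))
            if e<6: print("     ",np.round(X,4),round(e,2))
print(robot.state()["time_s"])
E
```

```text
beaker
   side [([320.7, 219.4], 0.57)]
   top [([313.4, 198.1], 0.64)]
      [0.553  0.0125 0.0199] 0.67
blue_cap_bottle
   side [([330.6, 202.4], 0.82)]
   top [([333.8, 213.0], 0.49)]
      [ 0.5413 -0.0704  0.0175] 1.32
red_cap_bottle
   side [([345.3, 226.1], 0.85), ([390.7, 235.3], 0.85), ([245.4, 245.7], 0.63)]
   top [([294.0, 256.8], 0.88), ([307.3, 219.1], 0.81), ([310.8, 210.7], 0.64)]
      [0.479  0.0054 0.0093] 0.67
      [0.4928 0.0032 0.008 ] 4.1
      [ 0.3436 -0.0016  0.0087] 0.59
measuring_cylinder
   side [([375.4, 273.4], 0.78), ([319.6, 241.1], 0.67), ([320.3, 223.0], 0.29)]
   top [([253.5, 239.0], 0.91), ([289.0, 201.6], 0.68)]
      [0.3493 0.1498 0.0063] 0.38
      [0.5228 0.0887 0.0099] 1.3
      [0.5187 0.0801 0.0727] 2.76
stock_tray
   side [([335.0, 226.9], 0.68)]
   top [([309.4, 213.6], 0.82), ([312.7, 199.1], 0.43), ([334.0, 210.8], 0.26)]
      [ 0.5062  0.0076 -0.002 ] 0.25
      [0.5268 0.0119 0.004 ] 5.4
      [ 0.5426 -0.0662 -0.0765] 3.22
side_tray
   side [([293.7, 309.8], 0.88), ([319.8, 221.8], 0.4), ([360.2, 145.7], 0.33)]
   top [([223.9, 180.0], 0.61)]
      [0.5094 0.3314 0.0059] 1.06
      [0.4671 0.2536 0.2539] 1.31
      [0.4139 0.1912 0.4408] 3.94
hotplate_disc
   side [([362.5, 141.7], 0.57), ([331.1, 204.9], 0.29)]
   top [([223.7, 181.3], 0.75), ([402.7, 244.0], 0.68)]
      [0.41   0.1877 0.4494] 3.79
      [ 0.5132 -0.3171  0.0869] 0.93
      [0.4498 0.2374 0.2985] 0.01
      [ 0.6046 -0.3563 -0.2637] 5.33
timer
   side [([243.4, 246.4], 0.88), ([291.0, 176.1], 0.37)]
   top [([294.9, 141.1], 0.86)]
      [ 0.7349  0.1584 -0.0135] 0.01
petri
   side [([290.6, 179.8], 0.56)]
   top [([376.7, 173.5], 0.77)]
      [ 0.7206 -0.16   -0.0058] 1.4
1.0
```

View pics/side0c.png

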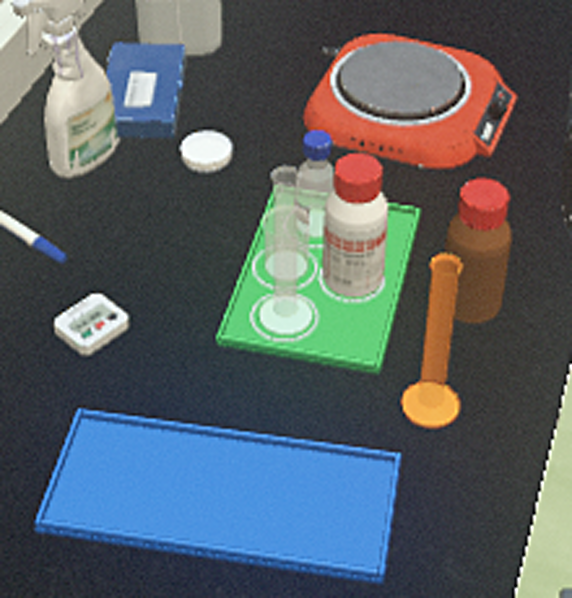

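View pics/top0c.png

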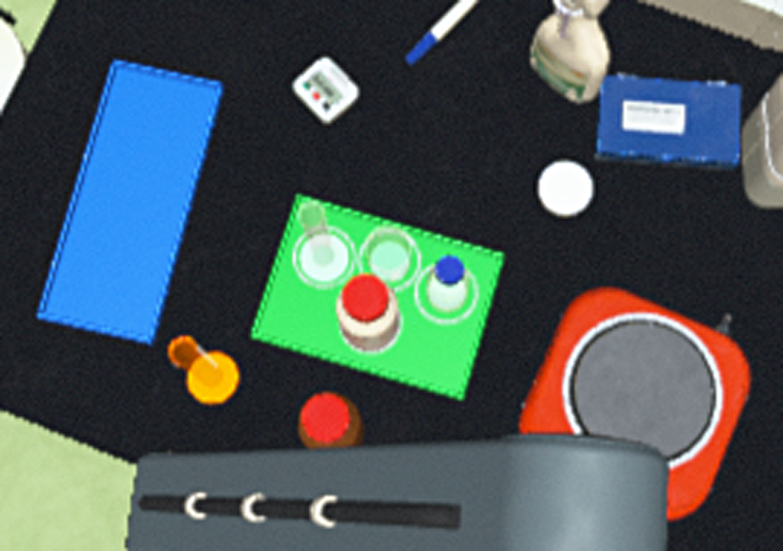

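```bash
cat >> h.py <<'E'
def hullof(mask):
    n,l,s,c=cv2.connectedComponentsWithStats(mask.astype(np.uint8)); i=1+np.argmax(s[1:,4])
    ys,xs=np.where(l==i); return cv2.convexHull(np.c_[xs,ys].astype(np.float32))[:,0], s[i]
def samp(poly,k=10):
    q=np.roll(poly,-1,0); return np.concatenate([poly+(q-poly)*t for t in np.arange(k)/k])
def resid(obs,pts,n):
    h=cv2.convexHull(proj(n,pts).astype(np.float32))
    S=samp(obs); r=[cv2.pointPolygonTest(h,(float(a),float(b)),True) for a,b in S]
    r2=[cv2.pointPolygonTest(obs.reshape(-1,1,2).astype(np.float32),(float(a),float(b)),True) for a,b in samp(h[:,0])]
    return np.mean(np.array(r)**2)+np.mean(np.array(r2)**2)
def box(p,L,W,H):
    x,y,a,z=p; c,s=np.cos(a),np.sin(a)
    return np.array([[x+c*i*L/2-s*j*W/2,y+s*i*L/2+c*j*W/2,z+k] for i in(-1,1) for j in(-1,1) for k in(0,H)])
def cyl(p,r,z0,z1):
    t=np.linspace(0,2*np.pi,40)[:-1]
    return np.array([[p[0]+r*np.cos(u),p[1]+r*np.sin(u),z] for z in(z0,z1) for u in t])
E
python3 - <<'E'
from h import *
from scipy.optimize import minimize
I={n:cv2.imread(f"pics/{n}0.png") for n in P}
M={}
for n in I:
    h=cv2.cvtColor(I[n],cv2.COLOR_BGR2HSV); H,S,V=[h[...,i].astype(int) for i in range(3)]
    M[n]=dict(green=(abs(H-65)<14)&(S>90)&(V>90),blue=(abs(H-106)<8)&(S>130)&(V>150),
      red=((H<6)|(H>172))&(S>150)&(V>80),bcap=(abs(H-116)<10)&(S>130)&(V>70))
def fit(name,f,p0,st,crop=None,ns=("side","top")):
    out=[]
    for sub in (ns,)+tuple((n,) for n in ns):
        obs={}
        for n in sub:
            m=M[n][name].copy()
            if crop:
                z=np.zeros_like(m); c=crop[n]; z[c[1]:c[3],c[0]:c[2]]=1; m&=z.astype(bool)
            obs[n],s=hullof(m)
        k=len(p0)
        c=lambda p:sum(resid(obs[n],f(p),n) for n in sub)
        r=minimize(c,p0,method="Nelder-Mead",options=dict(initial_simplex=np.array([p0]+[np.array(p0)+np.eye(k)[i]*st[i] for i in range(k)]),xatol=1e-5,fatol=1e-4,maxiter=400))
        print(name,sub,np.round(r.x,4),round(r.fun,2))
fit("green",lambda p:box([*p,0],.18,.26,.014),[.506,.008,0],[.01,.01,.1])
fit("blue",lambda p:box([*p,0],.33,.14,.016),[.51,.33,0],[.01,.01,.1])
fit("green",lambda p:box(p,.18,.26,.014),[.506,.008,0,0],[.01,.01,.1,.01])
fit("blue",lambda p:box(p,.33,.14,.016),[.51,.33,0,0],[.01,.01,.1,.01])
cr=dict(side=(330,170,362,205),top=(290,200,322,231))
fit("red",lambda p:cyl(p,.025,.006+.115+p[2],.171+p[2]),[.479,.005,0],[.01,.01,.01],cr)
cr=dict(side=(318,165,345,188),top=(322,190,348,222))
fit("bcap",lambda p:cyl(p,.017,.12+p[2],.138+p[2]),[.54,-.07,0],[.01,.01,.01],cr)
E
```

```text
green ('side', 'top') [0.51   0.0089 0.0923] 12.87
green ('side',) [0.5087 0.0123 0.095 ] 11.58
green ('top',) [0.5113 0.0069 0.0913] 0.13
blue ('side', 'top') [0.5102 0.3276 0.1581] 1.25
blue ('side',) [0.5103 0.3269 0.1573] 0.7
blue ('top',) [0.5103 0.3285 0.16  ] 0.43
green ('side', 'top') [ 0.5114  0.0066  0.092  -0.0074] 11.07
green ('side',) [ 0.5199 -0.0246  0.084  -0.0397] 8.7
green ('top',) [0.511  0.0067 0.0911 0.0023] 0.13
blue ('side', 'top') [5.101e-01 3.276e-01 1.581e-01 2.000e-04] 1.25
blue ('side',) [ 0.5131  0.3203  0.156  -0.0099] 0.22
blue ('top',) [ 0.5125  0.3322  0.1592 -0.012 ] 0.27
red ('side', 'top') [0.475  0.002  0.0257] 12.33
red ('side',) [0.4462 0.1135 0.1215] 3.04
red ('top',) [ 0.5215  0.0323 -0.2533] 0.39
bcap ('side', 'top') [ 0.5447 -0.0674  0.006 ] 19.03
bcap ('side',) [ 0.8171 -0.9385 -0.7201] 1.22
bcap ('top',) [ 0.6405 -0.0414 -0.4448] 0.14
```

Run:
```python
from h import *
c,s=np.cos(.0913),np.sin(.0913)
for nm,a,b in [("back",45,0),("front",-33,0),("left",27,76),("right",27,-76)]:
    a/=1e3;b/=1e3
    X=np.array([.511+c*a-s*b,.0068+s*a+c*b,.006]); print(nm,np.round(X,4),proj("side",X)[0],proj("top",X)[0])
for n,cr in dict(side=(310,155,365,240),top=(270,175,350,250)).items():
    im=cv2.imread(f"pics/{n}0.png")
    # overlay predictions
    k=8
    a=cv2.resize(im[cr[1]:cr[3],cr[0]:cr[2]],None,fx=k,fy=k,interpolation=cv2.INTER_CUBIC)
    def dr(pts,col):
        u=((proj(n,pts)-[cr[0],cr[1]]+.5)*k).astype(int); cv2.polylines(a,[u],True,col,1)
    for nm,aa,bb in [("back",45,0),("front",-33,0),("left",27,76),("right",27,-76)]:
        aa/=1e3;bb/=1e3
        x,y=.511+c*aa-s*bb,.0068+s*aa+c*bb
        dr(cyl((x,y),.0375,.006,.006)[:39],(255,255,0))
        H,r={"back":(.076,.0275),"front":(.171,.025),"left":(.208,.015),"right":(.138,.017)}[nm]
        dr(cyl((x,y),r,H,H)[:39],(255,0,255))
    cv2.imwrite(f"pics/ov_{n}.png",a); print(a.shape)
```

```text
back [0.5558 0.0109 0.006 ] [319.13189512 221.95826284] [313.96247105 199.41793408]
front [0.4781 0.0038 0.006 ] [344.84464303 226.3626756 ] [307.38611412 220.64200602]
left [0.531  0.0849 0.006 ] [318.89454722 240.94223929] [291.514396   198.17450666]
right [ 0.5448 -0.0664  0.006 ] [330.72799728 206.26014487] [333.53136429 210.41500642]
(680, 440, 3)
(600, 640, 3)
```

View pics/ov_side.png

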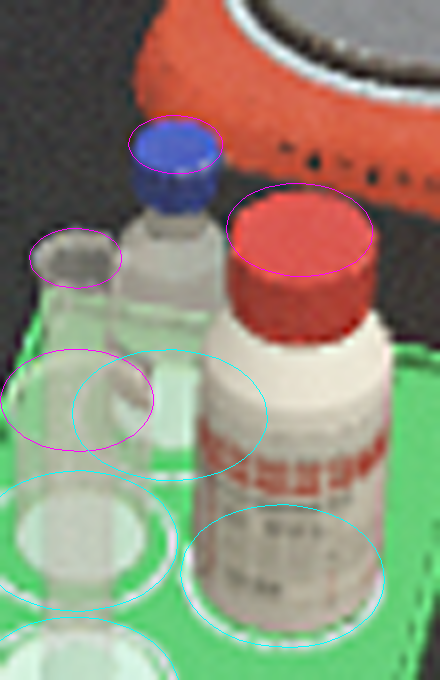

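View pics/ov_top.png

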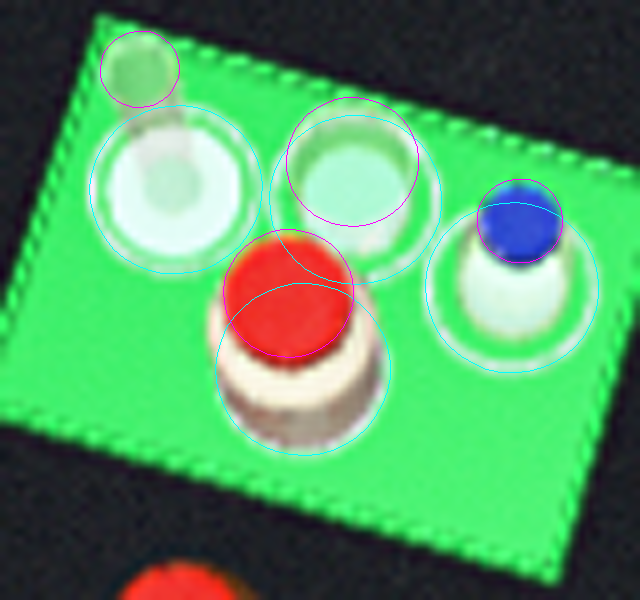

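Run:
```python
from h import *
g=lambda u,v,o:np.array([u/8+o[0]-.5,v/8+o[1]-.5])
for nm,a,b in [("red",(302,240),(288,301)),("blue",(177,147),(519,224)),("cyl",(76,256),(140,69)),("beakerrimtop",(76,402),(351,160))]:
    print(nm,np.round(tri(g(*a,(310,155)),g(*b,(270,175)))[0],4),tri(g(*a,(310,155)),g(*b,(270,175)))[1])
cr={"side":(325,125,415,190),"top":(355,205,445,290)}
for n in cr:
    im=cv2.imread(f"pics/{n}0.png"); c=cr[n]; k=7
    h=cv2.cvtColor(im,cv2.COLOR_BGR2HSV)
    m=((h[...,1]<60)&(h[...,2]>60)&(h[...,2]<150)).astype(np.uint8); z=np.zeros_like(m); z[c[1]:c[3],c[0]:c[2]]=1; m&=z
    m=cv2.morphologyEx(m,cv2.MORPH_OPEN,np.ones((3,3)))
    hh,s=hullof(m); e=cv2.fitEllipse(hh); print(n,e,s); print(onplane(n,e[0],.063))
    a=cv2.resize(im[c[1]:c[3],c[0]:c[2]],None,fx=k,fy=k,interpolation=cv2.INTER_CUBIC)
    u=((proj(n,cyl((.513,-.317),.075,.063,.063)[:39])-[c[0],c[1]]+.5)*k).astype(int); cv2.polylines(a,[u],True,(255,255,0),1)
    cv2.ellipse(a,(tuple((np.array(e[0])-c[:2]+.5)*k),tuple(np.array(e[1])*k),e[2]),(255,0,255),1)
    cv2.imwrite(f"pics/hp_{n}.png",a)
a=[cv2.resize(cv2.imread(f"pics/hp_{n}.png"),(400,380)) for n in cr]; cv2.imwrite("pics/hp.png",np.hstack(a))
```

```text
red [0.4766 0.0035 0.1663] 0.14149051322763814
blue [ 0.5441 -0.0664  0.1369] 0.07345638832817532
cyl [0.5309 0.0848 0.2088] 0.014722653695199279
beakerrimtop [0.5562 0.0118 0.0755] 0.038317112082650824
side ((363.0890808105469, 149.95944213867188), (28.18956756591797, 45.16728210449219), 92.931884765625) [341 137  45  28 903]
[ 0.51106723 -0.30595639  0.063     ]
top ((389.1663513183594, 262.2602844238281), (61.197021484375, 92.49026489257812), 34.159976959228516) [ 355  220   72   70 2706]
[ 0.44115212 -0.29941258  0.063     ]
```

View pics/hp.png

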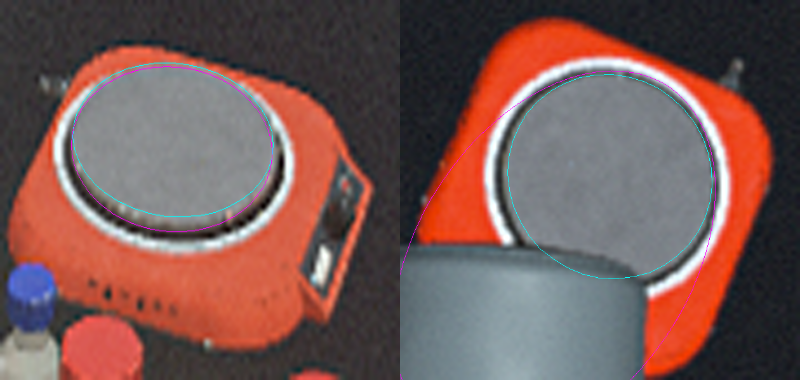

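```bash
python3 -m jog '[[0,-0.06,0,0,-0.03,0,1],[0,-0.1,0,0,-0.079,0,1],[0,-0.1,0,0,-0.079,0,1],[0,-0.1,0,0,-0.079,0,1],[0,-0.1,0,0,-0.079,0,1],[0,-0.1,0,0,-0.079,0,1],[0,-0.1,0,0,-0.079,0,1],[0,-0.1,0,0,-0.079,0,1]]' 30; python3 -m jog '[[0,0,0,0,-0.079,0,1],[0,0,0,0,-0.043,0,1],[0,0,0,0,0,0,1],[0,0,0,0,0,0,1],[0,0,0,0,0,0,1],[0,0,0,0,0,0,1],[0,0,0,0,0,0,1],[0,0,0,0,0,0,1]]'
```

```text
time_s: 1.67
tcp_pos: [0.2795, -0.5588, 0.3657]
tcp_rot: [-1.571, 0.0, -1.756]
force: [0.7, -0.3, -0.2]
finger_gap: 0.999
time_s: 2.33
tcp_pos: [0.2796, -0.5589, 0.3644]
tcp_rot: [-1.571, 0.0, -1.571]
force: [-0.3, 0.2, -0.2]
finger_gap: 0.997
```

```bash
python3 -m jog '[[-0.08,0,0.03,0,0,0,1],[-0.16,0,0.06,0,0,0,1],[-0.16,0,0.06,0,0,0,1],[-0.16,0,0.06,0,0,0,1],[-0.16,0,0.06,0,0,0,1],[-0.16,0,0.06,0,0,0,1],[-0.16,0,0.06,0,0,0,1],[-0.16,0,0.06,0,0,0,1]]'; python3 -m jog '[[-0.16,0,0.06,0,0,0,1],[-0.16,0,0.06,0,0,0,1],[-0.16,0,0.06,0,0,0,1],[-0.16,0,0.06,0,0,0,1],[-0.16,0,0.06,0,0,0,1],[-0.16,0,0.06,0,0,0,1],[-0.16,0,0.06,0,0,0,1],[-0.16,0,0.06,0,0,0,1]]'; python3 -m jog '[[-0.16,0,0.06,0,0,0,1],[-0.16,0,0.06,0,0,0,1],[-0.16,0,0.06,0,0,0,1],[-0.16,0,0.06,0,0,0,1],[-0.1,0,0.06,0,0,0,1],[0,0,0,0,0,0,1],[0,0,0,0,0,0,1],[0,0,0,0,0,0,1]]'
python3 - <<'E'
from h import *
a=[cv2.resize(robot.capture("side")[40:290,200:460],(400,385),interpolation=3),cv2.resize(robot.capture("top")[100:320,180:450],(400,326),interpolation=3)]
a[1]=cv2.copyMakeBorder(a[1],0,59,0,0,0)
cv2.imwrite("pics/m1.png",np.hstack(a))
E
```

```text
time_s: 3.0
tcp_pos: [0.3698, -0.3173, 0.3647]
tcp_rot: [-1.57, -0.0, -1.571]
force: [-0.6, 0.3, 0.2]
finger_gap: 1.0
time_s: 3.67
tcp_pos: [0.4657, -0.0612, 0.3649]
tcp_rot: [-1.57, -0.0, -1.571]
force: [1.2, -0.9, -0.6]
finger_gap: 1.0
time_s: 4.33
tcp_pos: [0.5249, 0.0847, 0.3645]
tcp_rot: [-1.572, -0.001, -1.57]
force: [-0.1, -0.6, -0.2]
finger_gap: 1.001
```

View pics/m1.png

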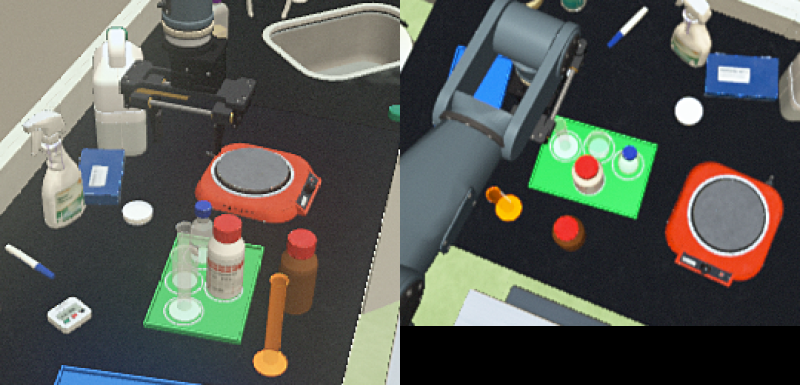

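```bash
python3 -m jog '[[0,0.08,0.03,0,0,0,1],[0,0.14,0,0,0,0,1],[0,0.14,0,0,0,0,1],[0,0.14,0,0,0,0,1],[0,0.14,0,0,0,0,1],[0,0.14,0,0,0,0,1],[0,0.1,0,0,0,0,1],[0,0.06,0,0,0,0,1]]' 20; python3 -m jog '[[0,0,0,0,0,0,1],[0,0,0,0,0,0,1],[0,0,0,0,0,0,-1],[0,0,0,0,0,0,-1],[0,0,0,0,0,0,-1],[0,0,0,0,0,0,-1],[0,0,0,0,0,0,-1],[0,0,0,0,0,0,-1]]' 20
python3 - <<'E'
from h import *
a=robot.capture("side"); cv2.imwrite("pics/m2f.png",a)
cv2.imwrite("pics/m2.png",cv2.resize(a[60:290,250:460],None,fx=2.6,fy=2.6,interpolation=3))
t=robot.capture("top"); cv2.imwrite("pics/t2f.png",t)
E
```

```text
time_s: 5.1
tcp_pos: [0.5295, 0.0838, 0.1744]
tcp_rot: [-1.575, -0.0, -1.573]
force: [0.1, 0.1, 0.4]
finger_gap: 0.998
time_s: 5.77
tcp_pos: [0.5315, 0.0852, 0.1771]
tcp_rot: [-1.57, -0.0, -1.57]
force: [0.2, 0.7, 0.2]
finger_gap: 0.632
```

View pics/m2.png

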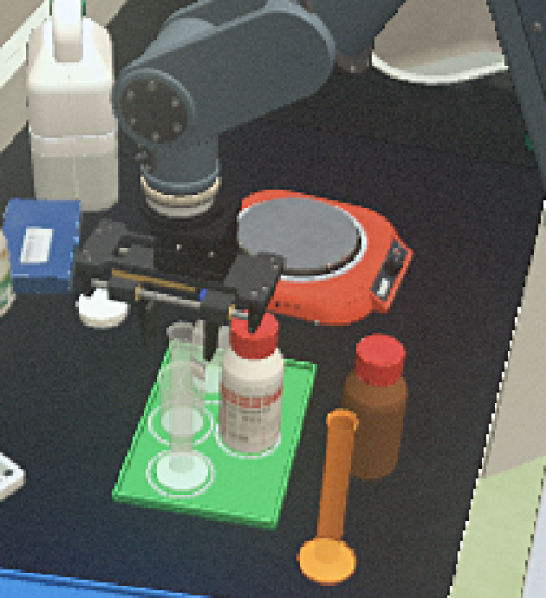

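```bash
python3 -m jog '[[0,0,0,0,0,0,-1],[0,0,0,0,0,0,-1],[0,0,0,0,0,0,-1],[0,0,0,0,0,0,-1],[0,0,0,0,0,0,-1],[0,0,0,0,0,0,-1],[0,0,0,0,0,0,-1],[0,0,0,0,0,0,-1]]' 20
python3 - <<'E'
from h import *
a=robot.capture("side"); 
x=cv2.resize(a[130:270,270:400],None,fx=3,fy=3,interpolation=3)
t=robot.capture("top"); y=cv2.resize(t[150:290,250:380],None,fx=3,fy=3,interpolation=3)
cv2.imwrite("pics/m3.png",np.hstack([x,y]))
E
```

```text
time_s: 6.53
tcp_pos: [0.5312, 0.0852, 0.1766]
tcp_rot: [-1.571, 0.0, -1.57]
force: [-0.1, -0.7, 0.1]
finger_gap: 0.331
```

View pics/m3.png

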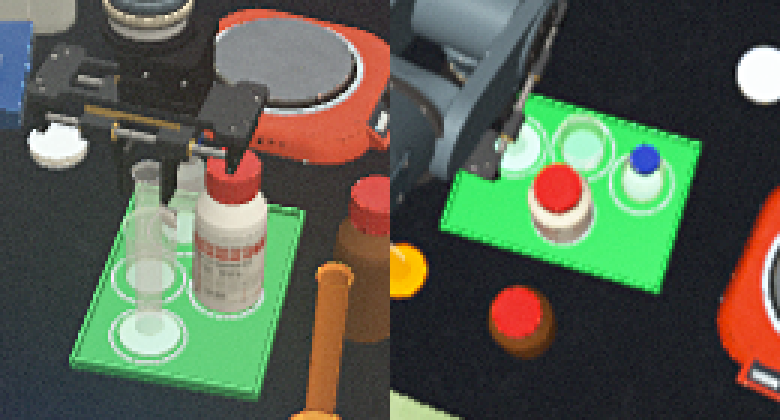

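```bash
python3 -m jog '[[0,-0.02,0,0,0,0,-1],[0,-0.04,0,0,0,0,-1],[0,-0.06,0,0,0,0,-1],[0,-0.06,0,0,0,0,-1],[0,-0.06,0,0,0,0,-1],[0,-0.04,0,0,0,0,-1],[0,-0.02,0,0,0,0,-1],[0,0,0,0,0,0,-1]]'; python3 -m jog '[[-0.03,0,0.01,0,0,0,-1],[-0.06,0,0.02,0,0,0,-1],[-0.1,0,0.04,0,0,0,-1],[-0.12,0,0.05,0,0,0,-1],[-0.12,0,0.05,0,0,0,-1],[-0.12,0,0.05,0,0,0,-1],[-0.12,0,0.05,0,0,0,-1],[-0.12,0,0.05,0,0,0,-1]]'; python3 -m jog '[[-0.12,0,0.05,0,0,0,-1],[-0.12,0,0.05,0,0,0,-1],[-0.12,0,0.05,0,0,0,-1],[-0.1,0,0.02,0,0,0,-1],[-0.04,0,0,0,0,0,-1],[-0.02,0,0,0,0,0,-1],[0,0,0,0,0,0,-1],[0,0,0,0,0,0,-1]]'
python3 - <<'E'
from h import *
a=robot.capture("side"); 
x=cv2.resize(a[130:350,200:400],None,fx=2,fy=2,interpolation=3)
t=robot.capture("top"); y=cv2.resize(t[110:330,180:380],None,fx=2,fy=2,interpolation=3)
cv2.imwrite("pics/m4.png",np.hstack([x,y]))
E
```

```text
time_s: 7.3
tcp_pos: [0.5321, 0.0852, 0.2379]
tcp_rot: [-1.568, -0.0, -1.57]
force: [0.2, 0.1, -0.6]
finger_gap: 0.334
time_s: 7.97
tcp_pos: [0.5951, 0.2457, 0.2354]
tcp_rot: [-1.573, 0.0, -1.57]
force: [0.2, -0.1, -0.8]
finger_gap: 0.328
time_s: 8.63
tcp_pos: [0.6286, 0.3466, 0.2361]
tcp_rot: [-1.572, -0.001, -1.57]
force: [0.1, -0.2, -0.7]
finger_gap: 0.331
```

View pics/m4.png

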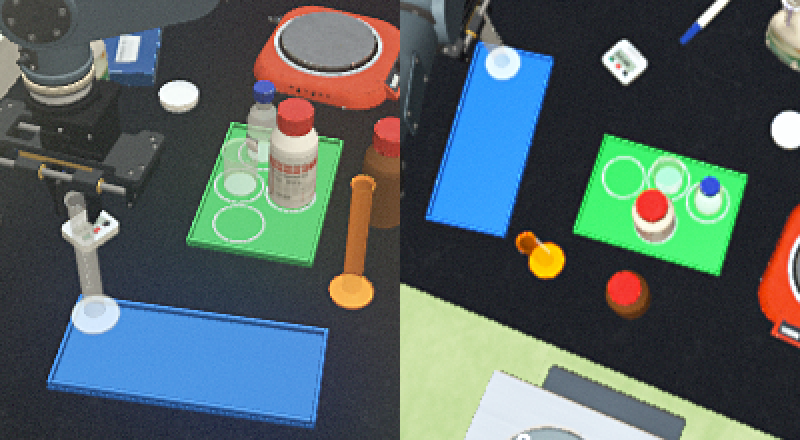

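```bash
python3 -m jog '[[0,0.03,0,0,0,0,-1],[0,0.06,0,0,0,0,-1],[0,0.06,0,0,0,0,-1],[0,0.06,0,0,0,0,-1],[0,0.04,0,0,0,0,-1],[0,0.025,0,0,0,0,-1],[0,0.015,0,0,0,0,-1],[0,0.005,0,0,0,0,-1]]'; python3 -m jog '[[0,0.005,0,0,0,0,-1],[0,0,0,0,0,0,-1],[0,0,0,0,0,0,-0.1],[0,0,0,0,0,0,-0.1],[0,0,0,0,0,0,0],[0,0,0,0,0,0,0.1],[0,0,0,0,0,0,0.3],[0,0,0,0,0,0,0.3]]'
python3 - <<'E'
from h import *
a=robot.capture("side"); 
x=cv2.resize(a[190:350,200:340],None,fx=3,fy=3,interpolation=3)
cv2.imwrite("pics/m5.png",x)
print(robot.state()["force"])
E
```

```text
time_s: 9.4
tcp_pos: [0.629, 0.3471, 0.1766]
tcp_rot: [-1.572, -0.0, -1.57]
force: [0.7, -0.4, -1.1]
finger_gap: 0.335
time_s: 10.07
tcp_pos: [0.6293, 0.3472, 0.1769]
tcp_rot: [-1.57, 0.0, -1.57]
force: [-0.2, -0.2, -0.4]
finger_gap: 0.601
[ 0.24159431 -0.0465863   0.49982519]
```

View pics/m5.png

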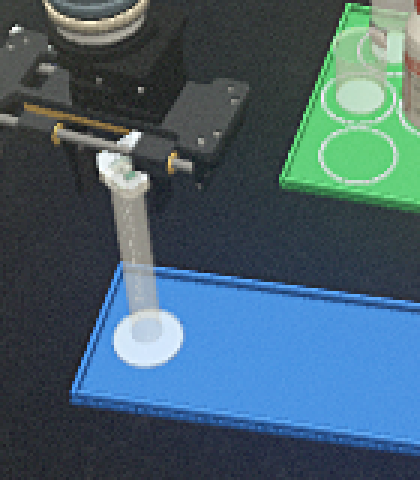

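```bash
python3 -m jog '[[0,0,0,0,0,0,1],[0,0,0,0,0,0,1],[0,0,0,0,0,0,1],[0,-0.04,0,0,0,0,1],[0,-0.12,0,0,0,0,1],[0,-0.15,0,0,0,0,1],[0,-0.15,0,0,0,0,1],[0,-0.15,0,0,0,0,1]]'; python3 -m jog '[[0.05,0,-0.02,0,0,0,1],[0.12,0,-0.05,0,0,0,1],[0.16,0,-0.07,0,0,0,1],[0.16,0,-0.07,0,0,0,1],[0.16,0,-0.07,0,0,0,1],[0.16,0,-0.07,0,0,0,1],[0.16,0,-0.07,0,0,0,1],[0.16,0,-0.07,0,0,0,1]]';  python3 -m jog '[[0.16,0,-0.07,0,0,0,1],[0.16,0,-0.07,0,0,0,1],[0.16,0,-0.07,0,0,0,1],[0.1,0,-0.06,0,0,0,1],[0.008,0,-0.002,0,0,0,1],[0,0,0,0,0,0,1],[0,0,0,0,0,0,1],[0,0,0,0,0,0,1]]'
python3 - <<'E'
from h import *
a=robot.capture("side"); 
x=cv2.resize(a[100:320,210:410],None,fx=2,fy=2,interpolation=3)
t=robot.capture("top"); y=cv2.resize(t[110:330,180:380],None,fx=2,fy=2,interpolation=3)
cv2.imwrite("pics/m6.png",np.hstack([x,y]))
E
```

```text
time_s: 10.78
tcp_pos: [0.6291, 0.3472, 0.3005]
tcp_rot: [-1.571, 0.0, -1.57]
force: [-0.2, 0.3, 0.6]
finger_gap: 0.997
time_s: 11.45
tcp_pos: [0.5306, 0.1199, 0.2995]
tcp_rot: [-1.569, -0.0, -1.57]
force: [0.5, -0.3, 0.5]
finger_gap: 1.002
time_s: 12.12
tcp_pos: [0.4777, 0.0043, 0.299]
tcp_rot: [-1.57, 0.0, -1.569]
force: [-0.3, 0.1, -0.5]
finger_gap: 1.0
```

View pics/m6.png

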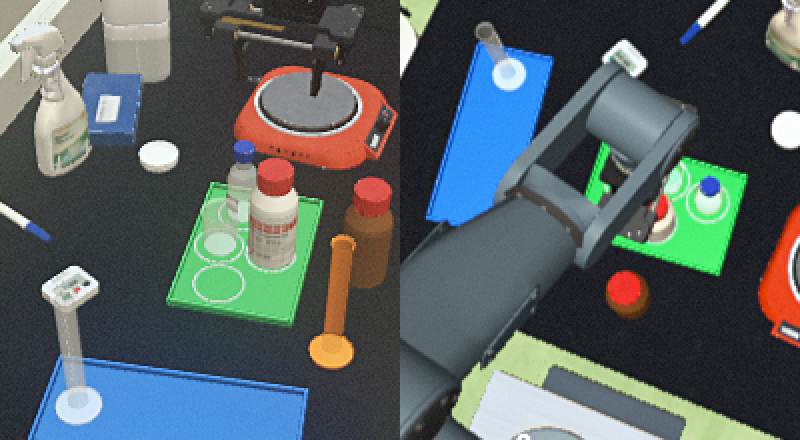

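```bash
python3 -m jog '[[0.004,0.06,-0.004,0,0,0,1],[0,0.12,0,0,0,0,1],[0,0.12,0,0,0,0,1],[0,0.12,0,0,0,0,1],[0,0.12,0,0,0,0,1],[0,0.1,0,0,0,0,1],[0,0.05,0,0,0,0,1],[0,0.025,0,0,0,0,1]]' 35; python3 -m jog '[[0,0,0,0,0,0,-1],[0,0,0,0,0,0,-1],[0,0,0,0,0,0,-1],[0,0,0,0,0,0,-1],[0,0,0,0,0,0,-1],[0,0,0,0,0,0,-1],[0,0,0,0,0,0,-1],[0,0,0,0,0,0,-1]]' 35;python3 -m jog '[[0,0,0,0,0,0,-1],[0,0,0,0,0,0,-1],[0,0,0,0,0,0,-1],[0,0,0,0,0,0,-1],[0,0,0,0,0,0,-1],[0,0,0,0,0,0,-1],[0,0,0,0,0,0,-1],[0,0,0,0,0,0,-1]]' 35
```

```text
time_s: 12.88
tcp_pos: [0.4754, 0.0038, 0.1538]
tcp_rot: [-1.574, 0.001, -1.569]
force: [-0.4, 0.7, -0.6]
finger_gap: 1.0
time_s: 13.55
tcp_pos: [0.4766, 0.0026, 0.1561]
tcp_rot: [-1.57, -0.0, -1.571]
force: [-0.2, 0.0, 2.2]
finger_gap: 0.552
time_s: 14.22
tcp_pos: [0.4766, 0.0026, 0.1561]
tcp_rot: [-1.57, -0.0, -1.57]
force: [-0.6, -0.1, 5.9]
finger_gap: 0.559
```

```bash
python3 -m jog '[[0,-0.01,0,0,0,0,-1],[0,-0.02,0,0,0,0,-1],[0,-0.05,0,0,0,0,-1],[0,-0.08,0,0,0,0,-1],[0,-0.09,0,0,0,0,-1],[0,-0.08,0,0,0,0,-1],[0,-0.05,0,0,0,0,-1],[0,-0.02,0,0,0,0,-1]]'
python3 - <<'E'
from h import *
a=robot.capture("side"); 
x=cv2.resize(a[100:320,210:410],None,fx=2,fy=2,interpolation=3)
t=robot.capture("top"); y=cv2.resize(t[110:330,180:380],None,fx=2,fy=2,interpolation=3)
cv2.imwrite("pics/m7.png",np.hstack([x,y]))
E
```

```text
time_s: 14.88
tcp_pos: [0.4761, 0.0028, 0.2364]
tcp_rot: [-1.57, -0.0, -1.57]
force: [-0.7, 0.2, -4.9]
finger_gap: 0.555
```

View pics/m7.png

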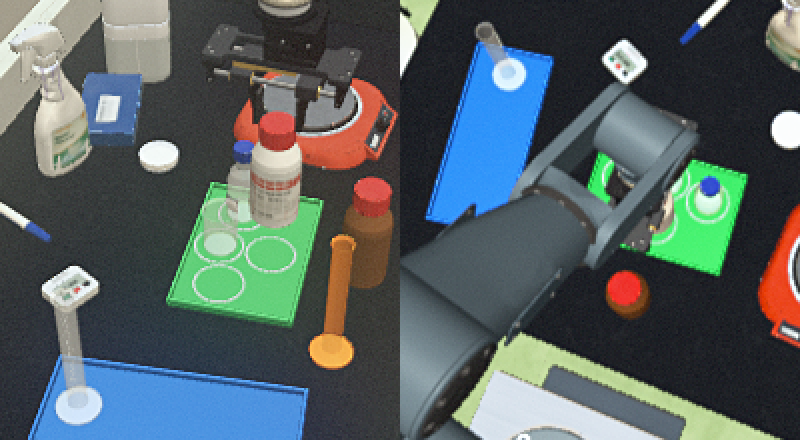

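```bash
python3 -m jog '[[-0.04,0,0,0,0,0,-1],[-0.08,0,0.01,0,0,0,-1],[-0.12,0,0.01,0,0,0,-1],[-0.12,0,0.01,0,0,0,-1],[-0.12,0,0.01,0,0,0,-1],[-0.12,0,0.01,0,0,0,-1],[-0.12,0,0.01,0,0,0,-1],[-0.12,0,0.01,0,0,0,-1]]'; python3 -m jog '[[-0.12,0,0.01,0,0,0,-1],[-0.12,0,0.01,0,0,0,-1],[-0.12,0,0.01,0,0,0,-1],[-0.12,0,0.01,0,0,0,-1],[-0.12,0,0.01,0,0,0,-1],[-0.1,0,0,0,0,0,-1],[-0.06,0,0,0,0,0,-1],[-0.02,0,0,0,0,0,-1]]'; python3 -m jog '[[0,0,0,0,0,0,-1],[0,0.02,0,0,0,0,-1],[0,0.04,0,0,0,0,-1],[0,0.08,0,0,0,0,-1],[0,0.08,0,0,0,0,-1],[0,0.08,0,0,0,0,-1],[0,0.05,0,0,0,0,-1],[0,0.025,0,0,0,0,-1]]'
```

```text
time_s: 15.65
tcp_pos: [0.4887, 0.1724, 0.234]
tcp_rot: [-1.575, -0.0, -1.57]
force: [0.0, 0.9, -4.5]
finger_gap: 0.557
time_s: 16.32
tcp_pos: [0.4987, 0.3288, 0.234]
tcp_rot: [-1.574, 0.0, -1.568]
force: [0.2, 0.5, -4.8]
finger_gap: 0.554
time_s: 16.98
tcp_pos: [0.4989, 0.3252, 0.1585]
tcp_rot: [-1.575, -0.002, -1.572]
force: [0.0, -0.2, -5.1]
finger_gap: 0.552
```

Run:
```python
from h import *
a=robot.capture("side"); 
x=cv2.resize(a[150:360,200:400],None,fx=2,fy=2,interpolation=3)
t=robot.capture("top"); y=cv2.resize(t[110:320,180:380],None,fx=2,fy=2,interpolation=3)
cv2.imwrite("pics/m8.png",np.hstack([x,y])); print(robot.state()["tcp_pos"],robot.state()["force"])
```

```text
[0.49952144 0.32582898 0.1594977 ] [-0.24564102 -0.29447354 -5.68975659]
```

View pics/m8.png

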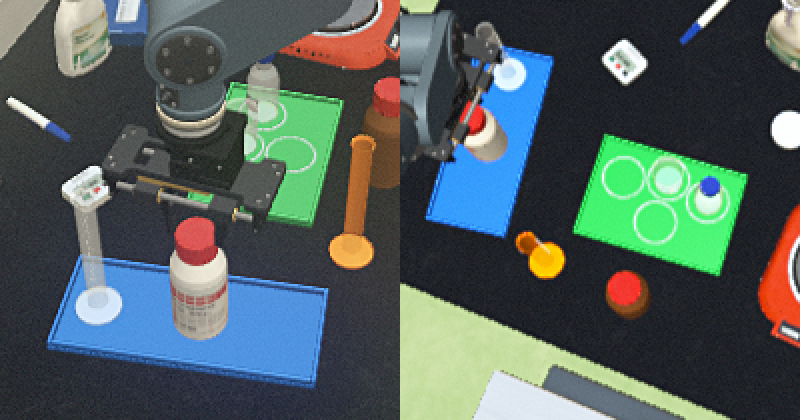

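```bash
python3 -m jog '[[0,0.01,0,0,0,0,-1],[0,0.005,0,0,0,0,-1],[0,0,0,0,0,0,-1],[0,0,0,0,0,0,-1],[0,0,0,0,0,0,-1],[0,0,0,0,0,0,-1],[0,0,0,0,0,0,-1],[0,0,0,0,0,0,-1]]'
```

```text
time_s: 17.75
tcp_pos: [0.5001, 0.3268, 0.1578]
tcp_rot: [-1.571, 0.0, -1.57]
force: [0.2, 0.3, -5.0]
finger_gap: 0.558
```

```bash
python3 -m jog '[[0,0.005,0,0,0,0,-1],[0,0.005,0,0,0,0,-1],[0,0.002,0,0,0,0,-1],[0,0,0,0,0,0,-1],[0,0,0,0,0,0,-1],[0,0,0,0,0,0,-1],[0,0,0,0,0,0,-1],[0,0,0,0,0,0,-1]]'
```

```text
time_s: 18.42
tcp_pos: [0.5, 0.3268, 0.1553]
tcp_rot: [-1.571, 0.0, -1.57]
force: [-0.6, 0.1, -4.0]
finger_gap: 0.555
```

```bash
python3 -m jog '[[0,0.003,0,0,0,0,-1],[0,0.002,0,0,0,0,-1],[0,0,0,0,0,0,-1],[0,0,0,0,0,0,-1],[0,0,0,0,0,0,0.2],[0,0,0,0,0,0,0.2],[0,0,0,0,0,0,0.3],[0,0,0,0,0,0,0.4]]'; python3 -m jog '[[0,0,0,0,0,0,1],[0,0,0,0,0,0,1],[0,0,0,0,0,0,1],[0,0,0,0,0,0,1],[0,0,0,0,0,0,1],[0,-0.02,0,0,0,0,1],[0,-0.05,0,0,0,0,1],[0,-0.1,0,0,0,0,1]]'; python3 -m jog '[[0,-0.15,0,0,0,0,1],[0,-0.15,0,0,0,0,1],[0,-0.15,0,0,0,0,1],[0,-0.1,0,0,0,0,1],[0.1,0,0,0,0,0,1],[0.15,0,0,0,0,0,1],[0.15,0,0,0,0,0,1],[0.15,0,0,0,0,0,1]]'
python3 - <<'E'
from h import *
a=robot.capture("side"); 
x=cv2.resize(a[150:360,200:400],None,fx=2,fy=2,interpolation=3)
t=robot.capture("top"); y=cv2.resize(t[110:320,180:380],None,fx=2,fy=2,interpolation=3)
cv2.imwrite("pics/m9.png",np.hstack([x,y])); print(robot.state()["tcp_pos"],robot.state()["force"])
E
```

```text
time_s: 19.08
tcp_pos: [0.5007, 0.3268, 0.1541]
tcp_rot: [-1.569, 0.0, -1.57]
force: [0.4, -0.6, 0.1]
finger_gap: 0.659
time_s: 19.75
tcp_pos: [0.4985, 0.3261, 0.1871]
tcp_rot: [-1.575, -0.002, -1.57]
force: [-0.8, 0.1, -1.0]
finger_gap: 0.995
time_s: 20.42
tcp_pos: [0.4999, 0.2159, 0.2996]
tcp_rot: [-1.569, 0.0, -1.569]
force: [-0.4, -0.5, 0.7]
finger_gap: 1.004
[0.50009064 0.21332242 0.29941065] [0.41939614 0.38047734 0.40421802]
```

View pics/m9.png

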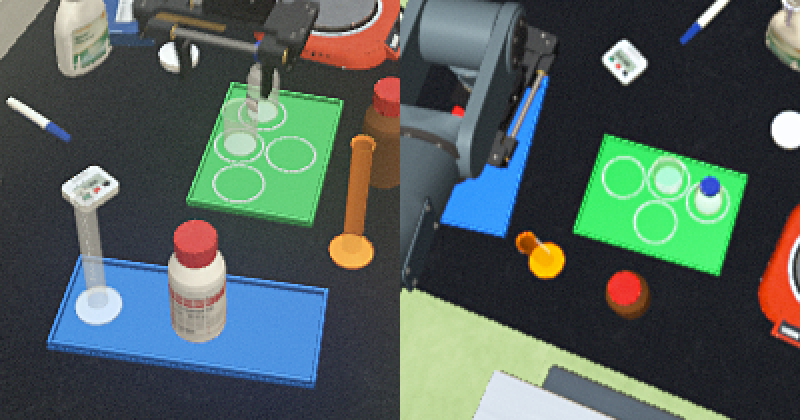

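```bash
python3 -m jog '[[0.15,0,0.03,0,0,0,1],[0.16,0,0.03,0,0,0,1],[0.16,0,0.03,0,0,0,1],[0.16,0,0.03,0,0,0,1],[0.16,0,0.03,0,0,0,1],[0.16,0,0.03,0,0,0,1],[0.16,0,0.03,0,0,0,1],[0.15,0,0.01,0,0,0,1]]'; python3 -m jog '[[0.1,0,0,0,0,0,1],[0.05,0,0,0,0,0,1],[0.006,0,0,0,0,0,1],[0,0,0,0,0,0,1],[0,0,0,0,0,0,1],[0,0,0,0,0,0,1],[0,0,0,0,0,0,1],[0,0,0,0,0,0,1]]' 25
```

```text
time_s: 21.18
tcp_pos: [0.5454, -0.0365, 0.2992]
tcp_rot: [-1.568, -0.0, -1.57]
force: [0.5, -0.1, 0.0]
finger_gap: 1.003
time_s: 21.85
tcp_pos: [0.5442, -0.0654, 0.2983]
tcp_rot: [-1.571, 0.0, -1.569]
force: [-0.1, -0.6, 0.3]
finger_gap: 0.999
```

```bash
python3 -m jog '[[0.005,0.08,0,0,0,0,1],[0,0.14,0,0,0,0,1],[0,0.14,0,0,0,0,1],[0,0.14,0,0,0,0,1],[0,0.14,0,0,0,0,1],[0,0.1,0,0,0,0,1],[0,0.05,0,0,0,0,1],[0,0.03,0,0,0,0,1]]' 25; python3 -m jog '[[0,0,0,0,0,0,0],[0,0,0,0,0,0,-1],[0,0,0,0,0,0,-1],[0,0,0,0,0,0,-1],[0,0,0,0,0,0,-1],[0,0,0,0,0,0,-1],[0,0,0,0,0,0,-1],[0,0,0,0,0,0,-1]]' 25;python3 -m jog '[[0,0,0,0,0,0,-1],[0,0,0,0,0,0,-1],[0,0,0,0,0,0,-1],[0,0,0,0,0,0,-1],[0,0,0,0,0,0,-1],[0,0,0,0,0,0,-1],[0,0,0,0,0,0,-1],[0,0,0,0,0,0,-1]]' 25
```

```text
time_s: 22.52
tcp_pos: [0.5435, -0.0668, 0.1328]
tcp_rot: [-1.573, 0.001, -1.57]
force: [0.0, 0.2, 0.4]
finger_gap: 0.999
time_s: 23.18
tcp_pos: [0.5443, -0.0675, 0.1345]
tcp_rot: [-1.57, -0.0, -1.57]
force: [1.1, 0.3, -0.7]
finger_gap: 0.477
time_s: 23.85
tcp_pos: [0.5442, -0.0674, 0.1342]
tcp_rot: [-1.571, 0.0, -1.57]
force: [-0.3, 0.5, -0.3]
finger_gap: 0.005
```

Run:
```python
from h import *
a=robot.capture("side"); 
x=cv2.resize(a[130:270,270:400],None,fx=3,fy=3,interpolation=3)
t=robot.capture("top"); y=cv2.resize(t[150:290,250:380],None,fx=3,fy=3,interpolation=3)
cv2.imwrite("pics/m10.png",np.hstack([x,y])); print(robot.state()["finger_gap"])
```

```text
0.004949295699216667
```

View pics/m10.png

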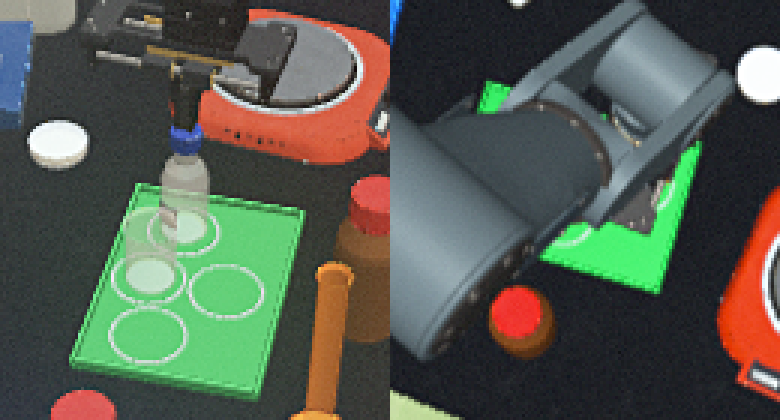

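Run:
```python
from h import *
s=robot.state(); print(s["tcp_pos"],s["tcp_rot"],s["q"])
for z in (.109,.134,.138,.185): print(z,(proj("side",[.5442,-.0674,z])[0]-[270,130])*3)
X=proj("side",[.5442,-.0674,.109])
a=cv2.imread("pics/m10.png")[:,:390]; b=cv2.resize(a[30:230,100:260],None,fx=4,fy=4,interpolation=3)[:600]
cv2.imwrite("pics/m11.png",b)
```

```text
[ 0.54419531 -0.06743323  0.13424835] [-1.57084216e+00  3.63782486e-05 -1.57044815e+00] [-3.27128047e-01  5.32754899e-01  1.70140395e+00  2.50053617e-05
  9.07488903e-01 -3.27491621e-01]
0.109 [184.82036153 150.44114069]
0.134 [185.27385728 130.46976399]
0.138 [185.34735055 127.23321382]
0.185 [186.23086022  88.32456987]
```

View pics/m11.png

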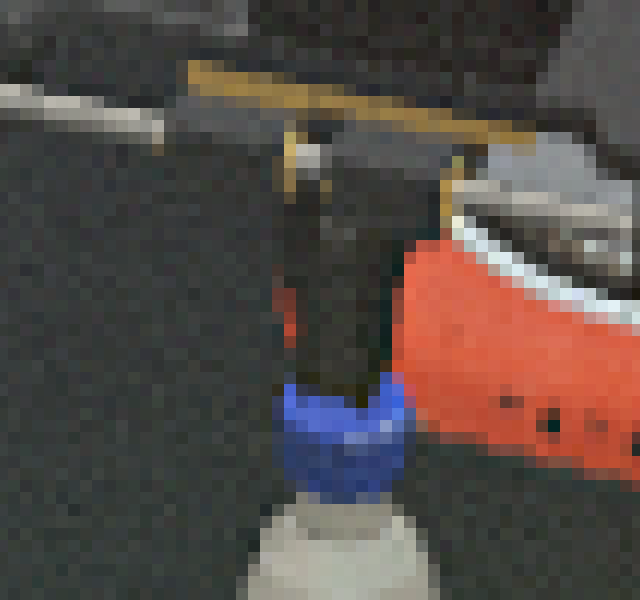

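Run:
```python
from h import *
print(robot.tcp_to_tips)
for y in (-.067,-.08,-.1,-.12): print(y,[((proj("side",[.5442,y,z])[0]-[270,130])*3).round(0).tolist() for z in(.109,.134,.19)])
print("cyl tips",[((proj("side",[.531+d,.085,z])[0]-[270,130])*3).round(0).tolist() for d in(-.02,.02) for z in(.151,.176,.227)])
```

```text
0.025
-0.067 [[185.0, 151.0], [185.0, 131.0], [186.0, 84.0]]
-0.08 [[189.0, 143.0], [189.0, 123.0], [190.0, 77.0]]
-0.1 [[195.0, 131.0], [195.0, 111.0], [197.0, 65.0]]
-0.12 [[201.0, 119.0], [202.0, 99.0], [203.0, 53.0]]
cyl tips [[168.0, 224.0], [168.0, 203.0], [169.0, 158.0], [126.0, 215.0], [125.0, 193.0], [125.0, 148.0]]
```

Run:
```python
from h import *
for d in(-.05,.05): print([((proj("side",[.4777+d,.0043,z])[0]-[210,100])*2).round(0).tolist() for z in(.274,.299,.33,.35)])
print("m9",[((proj("side",[.5+d,.214,z])[0]-[200,150])*2).round(0).tolist() for d in(-.05,.05) for z in(.274,.299,.33,.35)])
```

```text
[[314.0, 113.0], [315.0, 97.0], [317.0, 77.0], [318.0, 64.0]]
[[240.0, 98.0], [241.0, 82.0], [241.0, 62.0], [241.0, 49.0]]
m9 [[268.0, 113.0], [268.0, 96.0], [269.0, 75.0], [269.0, 61.0], [187.0, 94.0], [186.0, 78.0], [185.0, 57.0], [184.0, 43.0]]
```

```bash
python3 -m jog '[[0,-0.03,0,0,0,0,1],[0,0,0,0,0,0,1],[0,0,0,0,0,0,1],[0,0,0,0,0,0,1],[0,0,0,0,0,0,1],[0,0,0,0,0,0,1],[0,0,0,0,0,0,1],[0,0,0,0,0,0,1]]' 25; python3 -m jog '[[0,0,0,0,0,0,1],[0,0,0,0,0,0,1],[0,0,0,0,0,0,1],[0,0,0,0,0,0,1],[0,0,0,0,0,0,1],[0,0,0,0,0,0,1],[0,0,0,0,0,0,1],[0,0,0,0,0,0,1]]'
python3 - <<'E'
from h import *
a=robot.capture("side"); 
x=cv2.resize(a[130:230,290:390],None,fx=6,fy=6,interpolation=3)
cv2.imwrite("pics/m12.png",x); X=np.array(robot.state()["tcp_pos"]); print(X)
for d in(-.05,.05): print([((proj("side",X+[d,0,z])[0]-[290,130])*6).round(0).tolist() for z in(-.025,0,.02,.04)])
E
```

```text
time_s: 24.62
tcp_pos: [0.5441, -0.0674, 0.1402]
tcp_rot: [-1.571, 0.0, -1.57]
force: [0.6, 0.3, 0.1]
finger_gap: 0.529
time_s: 25.28
tcp_pos: [0.5442, -0.0674, 0.1403]
tcp_rot: [-1.571, 0.0, -1.57]
force: [0.4, -1.0, 0.1]
finger_gap: 0.993
[ 0.54419025 -0.06742089  0.14025644]
[[348.0, 312.0], [350.0, 272.0], [352.0, 239.0], [353.0, 206.0]]
[[153.0, 270.0], [153.0, 230.0], [153.0, 197.0], [153.0, 164.0]]
```

View pics/m12.png

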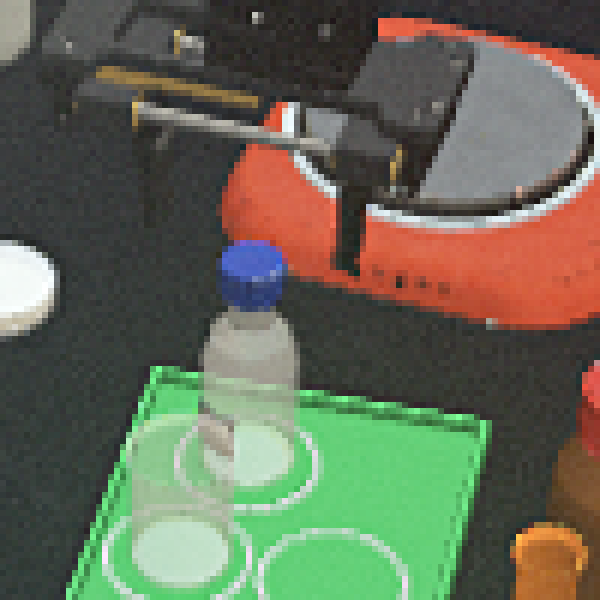

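```bash
python3 -m jog '[[0,0.02,0,0,0,0,1],[0,0.04,0,0,0,0,1],[0,0.04,0,0,0,0,1],[0,0.025,0,0,0,0,1],[0,0.01,0,0,0,0,1],[0,0,0,0,0,0,1],[0,0,0,0,0,0,1],[0,0,0,0,0,0,-1]]' 25; python3 -m jog '[[0,0,0,0,0,0,-1],[0,0,0,0,0,0,-1],[0,0,0,0,0,0,-1],[0,0,0,0,0,0,-1],[0,0,0,0,0,0,-1],[0,0,0,0,0,0,-1],[0,0,0,0,0,0,-1],[0,0,0,0,0,0,-1]]';python3 -m jog '[[0,0,0,0,0,0,-1],[0,0,0,0,0,0,-1],[0,0,0,0,0,0,-1],[0,0,0,0,0,0,-1],[0,0,0,0,0,0,-1],[0,0,0,0,0,0,-1],[0,0,0,0,0,0,-1],[0,0,0,0,0,0,-1]]'
python3 - <<'E'
from h import *
a=robot.capture("side"); 
x=cv2.resize(a[130:230,290:390],None,fx=6,fy=6,interpolation=3)
cv2.imwrite("pics/m13.png",x)
E
```

```text
time_s: 26.0
tcp_pos: [0.5444, -0.0675, 0.1133]
tcp_rot: [-1.57, -0.0, -1.57]
force: [-0.6, -0.0, 0.3]
finger_gap: 0.976
time_s: 26.67
tcp_pos: [0.5442, -0.0674, 0.1133]
tcp_rot: [-1.571, -0.0, -1.57]
force: [-0.4, 0.1, 0.2]
finger_gap: 0.4
time_s: 27.33
tcp_pos: [0.5443, -0.0675, 0.1133]
tcp_rot: [-1.571, -0.0, -1.57]
force: [-0.2, -0.4, -0.1]
finger_gap: 0.366
```

View pics/m13.png

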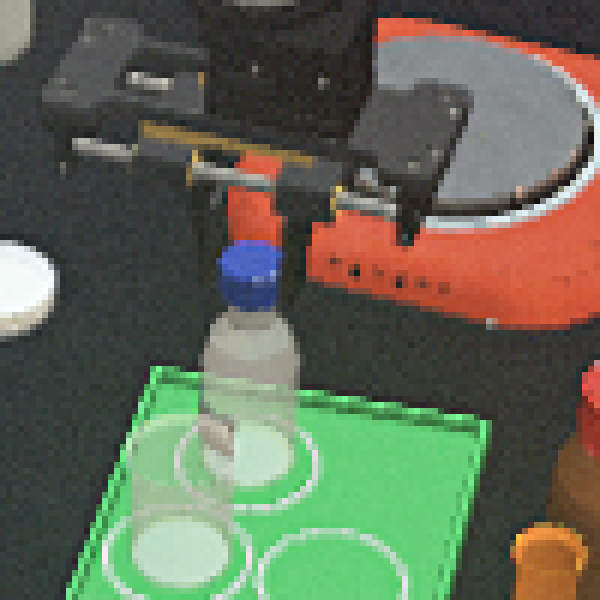

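```bash
python3 -m jog '[[0,-0.02,0,0,0,0,-1],[0,-0.05,0,0,0,0,-1],[0,-0.08,0,0,0,0,-1],[0,-0.1,0,0,0,0,-1],[0,-0.1,0,0,0,0,-1],[0,-0.1,0,0,0,0,-1],[0,-0.07,0,0,0,0,-1],[0,-0.03,0,0,0,0,-1]]';python3 -m jog '[[-0.04,0,-0.02,0,0,0,-1],[-0.09,0,-0.04,0,0,0,-1],[-0.12,0,-0.05,0,0,0,-1],[-0.12,0,-0.05,0,0,0,-1],[-0.12,0,-0.05,0,0,0,-1],[-0.12,0,-0.05,0,0,0,-1],[-0.12,0,-0.05,0,0,0,-1],[-0.12,0,-0.05,0,0,0,-1]]'; python3 -m jog '[[-0.12,0,-0.05,0,0,0,-1],[-0.12,0,-0.05,0,0,0,-1],[-0.12,0,-0.05,0,0,0,-1],[-0.12,0,-0.05,0,0,0,-1],[-0.12,0,-0.05,0,0,0,-1],[-0.12,0,-0.05,0,0,0,-1],[-0.12,0,-0.05,0,0,0,-1],[-0.1,0,-0.03,0,0,0,-1]]'; python3 -m jog '[[-0.06,0,-0.02,0,0,0,-1],[-0.033,0,0,0,0,0,-1],[0,0,0,0,0,0,-1],[0,0,0,0,0,0,-1],[0,0.03,0,0,0,0,-1],[0,0.06,0,0,0,0,-1],[0,0.1,0,0,0,0,-1],[0,0.1,0,0,0,0,-1]]'
python3 - <<'E'
from h import *
a=robot.capture("side"); 
x=cv2.resize(a[150:360,200:400],None,fx=2,fy=2,interpolation=3)
t=robot.capture("top"); y=cv2.resize(t[110:320,180:380],None,fx=2,fy=2,interpolation=3)
cv2.imwrite("pics/m14.png",np.hstack([x,y])); print(robot.state()["tcp_pos"],robot.state()["force"])
E
```

```text
time_s: 28.05
tcp_pos: [0.5453, -0.0677, 0.2262]
tcp_rot: [-1.566, -0.001, -1.57]
force: [0.1, -1.1, -1.9]
finger_gap: 0.366
time_s: 28.72
tcp_pos: [0.4698, 0.104, 0.2222]
tcp_rot: [-1.574, 0.0, -1.571]
force: [0.6, -0.4, -1.7]
finger_gap: 0.37
time_s: 29.38
tcp_pos: [0.3929, 0.2917, 0.2221]
tcp_rot: [-1.575, -0.001, -1.569]
force: [-0.1, 0.1, -1.4]
finger_gap: 0.365
time_s: 30.05
tcp_pos: [0.3929, 0.3083, 0.1648]
tcp_rot: [-1.569, 0.0, -1.572]
force: [0.0, -0.4, -1.2]
finger_gap: 0.364
[0.38988227 0.30683404 0.16236276] [-0.69513628 -0.22395456 -1.94560913]
```

View pics/m14.png

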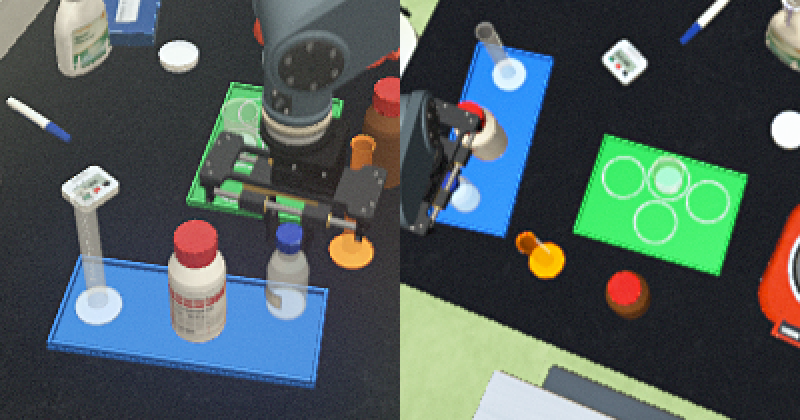

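```bash
python3 -m jog '[[0,0.08,0,0,0,0,-1],[0,0.07,0,0,0,0,-1],[0,0.05,0,0,0,0,-1],[0,0.03,0,0,0,0,-1],[0,0.02,0,0,0,0,-1],[0,0.008,0,0,0,0,-1],[0,0.004,0,0,0,0,-1],[0,0,0,0,0,0,-1]]'; python3 -m jog '[[0,0,0,0,0,0,-1],[0,0,0,0,0,0,-1],[0,0,0,0,0,0,-0.2],[0,0,0,0,0,0,-0.1],[0,0,0,0,0,0,0.1],[0,0,0,0,0,0,0.3],[0,0,0,0,0,0,0.5],[0,0,0,0,0,0,1]]'; python3 -m jog '[[0,0,0,0,0,0,1],[0,0,0,0,0,0,1],[0,-0.03,0,0,0,0,1],[0,-0.08,0,0,0,0,1],[0,-0.12,0,0,0,0,1],[0,-0.15,0,0,0,0,1],[0,-0.15,0,0,0,0,1],[0,-0.15,0,0,0,0,1]]'
```

```text
time_s: 30.82
tcp_pos: [0.3925, 0.3092, 0.1133]
tcp_rot: [-1.57, 0.0, -1.571]
force: [0.1, -0.3, -1.4]
finger_gap: 0.369
time_s: 31.48
tcp_pos: [0.3921, 0.3091, 0.1129]
tcp_rot: [-1.571, 0.0, -1.57]
force: [0.5, 0.2, 0.3]
finger_gap: 0.669
time_s: 32.15
tcp_pos: [0.3916, 0.3089, 0.2505]
tcp_rot: [-1.571, -0.0, -1.57]
force: [0.7, 0.5, -0.8]
finger_gap: 0.999
```

```bash
python3 -m jog '[[0.05,0,0.03,0,0,0,1],[0.11,0,0.06,0,0,0,1],[0.14,0,0.08,0,0,0,1],[0.14,0,0.08,0,0,0,1],[0.14,0,0.08,0,0,0,1],[0.14,0,0.08,0,0,0,1],[0.14,0,0.08,0,0,0,1],[0.14,0,0.08,0,0,0,1]]'; python3 -m jog '[[0.14,0,0.08,0,0,0,1],[0.14,0,0.08,0,0,0,1],[0.11,0,0.06,0,0,0,1],[0.06,0,0.02,0,0,0,1],[0.04,0,0.01,0,0,0,1],[0,0,0,0,0,0,1],[0,0,0,0,0,0,1],[0,0,0,0,0,0,1]]'
python3 - <<'E'
from h import *
a=robot.capture("side"); 
x=cv2.resize(a[100:350,200:400],None,fx=2,fy=2,interpolation=3)
t=robot.capture("top"); y=cv2.resize(t[110:360,180:380],None,fx=2,fy=2,interpolation=3)
cv2.imwrite("pics/m15.png",np.hstack([x,y])); print(robot.state()["tcp_pos"],robot.state()["force"])
E
```

```text
time_s: 32.82
tcp_pos: [0.5063, 0.1074, 0.2487]
tcp_rot: [-1.571, 0.0, -1.571]
force: [-0.3, 1.9, -0.4]
finger_gap: 1.0
time_s: 33.48
tcp_pos: [0.5551, 0.0125, 0.2488]
tcp_rot: [-1.572, 0.001, -1.569]
force: [-0.1, 0.3, 1.0]
finger_gap: 1.003
[0.55546072 0.01256734 0.24895751] [ 0.09676328 -0.29167787  0.15297639]
```

View pics/m15.png

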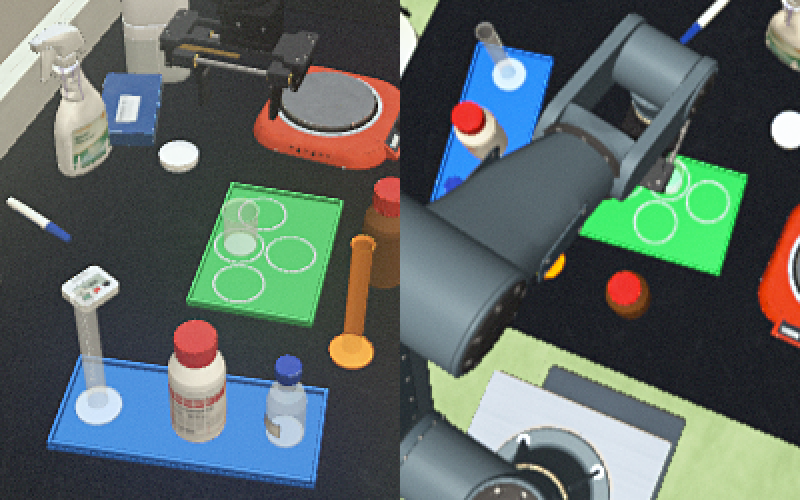

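```bash
python3 -m jog '[[0.005,0.1,0.003,0,0,0,1],[0,0.16,0,0,0,0,1],[0,0.16,0,0,0,0,1],[0,0.16,0,0,0,0,1],[0,0.16,0,0,0,0,1],[0,0.14,0,0,0,0,1],[0,0.08,0,0,0,0,1],[0,0.04,0,0,0,0,1]]' 12; python3 -m jog '[[0,0.03,0,0,0,0,1],[0,0.02,0,0,0,0,1],[0,0.02,0,0,0,0,1],[0,0.01,0,0,0,0,1],[0,0,0,0,0,0,1],[0,0,0,0,0,0,1],[0,0,0,0,0,0,1],[0,0,0,0,0,0,1]]' 12
python3 - <<'E'
from h import *
a=robot.capture("side"); 
x=cv2.resize(a[150:250,270:370],None,fx=6,fy=6,interpolation=3)
cv2.imwrite("pics/m16.png",x)
E
```

```text
time_s: 34.25
tcp_pos: [0.5548, 0.0115, 0.0464]
tcp_rot: [-1.576, 0.001, -1.569]
force: [-0.1, -0.3, 0.6]
finger_gap: 0.999
time_s: 34.92
tcp_pos: [0.5571, 0.01, 0.0334]
tcp_rot: [-1.57, -0.0, -1.57]
force: [-0.9, 0.4, -0.1]
finger_gap: 1.001
```

View pics/m16.png

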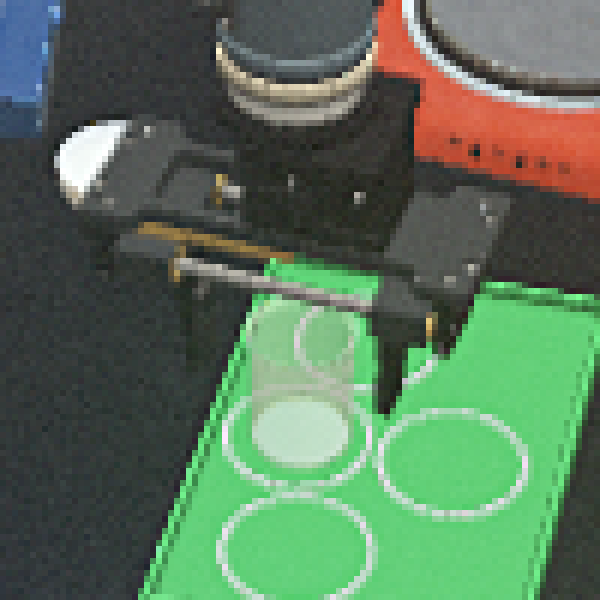

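```bash
python3 -m jog '[[0,0,0,0,0,0,-1],[0,0,0,0,0,0,-1],[0,0,0,0,0,0,-1],[0,0,0,0,0,0,-1],[0,0,0,0,0,0,-1],[0,0,0,0,0,0,-1],[0,0,0,0,0,0,-1],[0,0,0,0,0,0,-1]]' 12; python3 -m jog '[[0,0,0,0,0,0,-1],[0,0,0,0,0,0,-1],[0,-0.02,0,0,0,0,-1],[0,-0.06,0,0,0,0,-1],[0,-0.1,0,0,0,0,-1],[0,-0.12,0,0,0,0,-1],[0,-0.12,0,0,0,0,-1],[0,-0.12,0,0,0,0,-1]]'; python3 -m jog '[[0,-0.08,0,0,0,0,-1],[0,-0.04,0,0,0,0,-1],[0,0,0,0,0,0,-1],[0,0,0,0,0,0,-1],[0,0,0,0,0,0,-1],[0,0,0,0,0,0,-1],[0,0,0,0,0,0,-1],[0,0,0,0,0,0,-1]]'
python3 - <<'E'
from h import *
a=robot.capture("side"); 
x=cv2.resize(a[100:250,270:420],None,fx=4,fy=4,interpolation=3)
cv2.imwrite("pics/m17.png",x)
E
```

```text
time_s: 35.63
tcp_pos: [0.5566, 0.0102, 0.0328]
tcp_rot: [-1.571, 0.0, -1.57]
force: [-0.4, -0.1, 0.4]
finger_gap: 0.611
time_s: 36.3
tcp_pos: [0.5565, 0.0102, 0.142]
tcp_rot: [-1.571, 0.0, -1.57]
force: [0.7, -0.1, -0.6]
finger_gap: 0.61
time_s: 36.97
tcp_pos: [0.5563, 0.0103, 0.1639]
tcp_rot: [-1.573, 0.0, -1.57]
force: [0.1, 0.2, -1.2]
finger_gap: 0.608
```

View pics/m17.png

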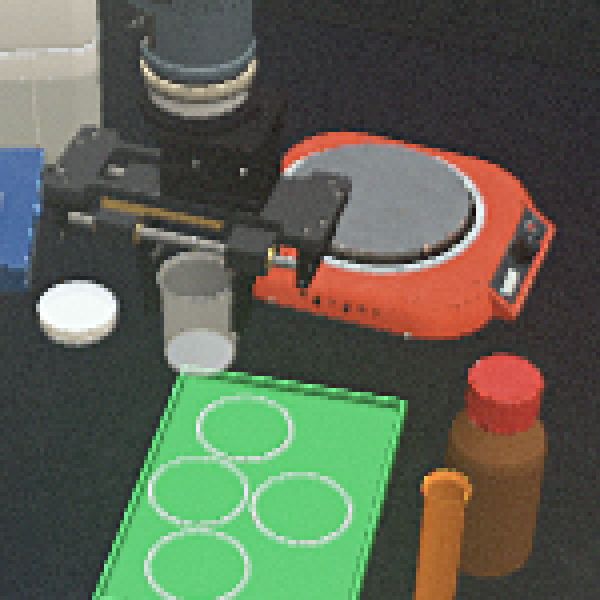

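Run:
```python
from h import *
from scipy.optimize import minimize
im={"side":robot.capture("side"),"top":robot.capture("top")}
cv2.imwrite("pics/t17.png",im["top"]);
obs={}
outs=[]
for n,c in {"side":(325,125,415,190),"top":(355,200,450,300)}.items():
    src=cv2.imread("pics/t2f.png") if n=="top" else cv2.imread("pics/side0.png")
    h=cv2.cvtColor(src,cv2.COLOR_BGR2HSV)
    m=((h[...,1]<60)&(h[...,2]>85)&(h[...,2]<150)).astype(np.uint8); z=np.zeros_like(m); z[c[1]:c[3],c[0]:c[2]]=1; m&=z
    m=cv2.morphologyEx(m,cv2.MORPH_OPEN,np.ones((3,3)))
    hh,s=hullof(m); obs[n]=hh; print(n,s)
    f=lambda p:resid(hh,cyl(p,p[2],.063,.063),n)
    r=minimize(f,[.513,-.317,.07],method="Nelder-Mead"); print(r.x,r.fun)
    k=6;a=cv2.resize(src[c[1]:c[3],c[0]:c[2]],None,fx=k,fy=k,interpolation=3)
    u=((proj(n,cyl(r.x,r.x[2],.063,.063)[:39])-[c[0],c[1]]+.5)*k).astype(int); cv2.polylines(a,[u],True,(255,255,0),1)
    outs.append(cv2.resize(a,(400,400)))
cv2.imwrite("pics/hp2.png",np.hstack(outs))
```

```text
side [341 137  45  28 902]
[ 0.5121899  -0.30969877  0.07469178] 0.7929118305740499
top [ 378  220   49   49 1812]
[ 0.51209889 -0.31677659  0.0781821 ] 0.14939511985381648
```

View pics/hp2.png

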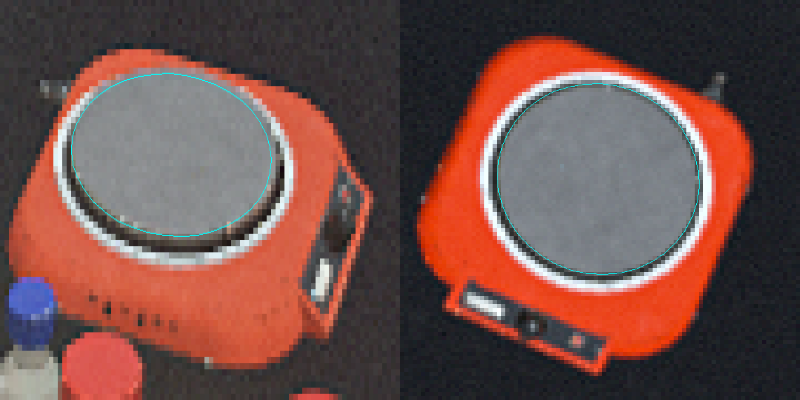

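```bash
python3 -m jog '[[0.04,0,-0.01,0,0,0,-1],[0.08,0,-0.01,0,0,0,-1],[0.12,0,-0.02,0,0,0,-1],[0.12,0,-0.02,0,0,0,-1],[0.12,0,-0.02,0,0,0,-1],[0.12,0,-0.02,0,0,0,-1],[0.12,0,-0.02,0,0,0,-1],[0.12,0,-0.02,0,0,0,-1]]'; python3 -m jog '[[0.12,0,-0.02,0,0,0,-1],[0.12,0,-0.02,0,0,0,-1],[0.12,0,-0.02,0,0,0,-1],[0.12,0,-0.02,0,0,0,-1],[0.12,0,0,0,0,0,-1],[0.1,0,0,0,0,0,-1],[0.06,0,0,0,0,0,-1],[0.03,0,0,0,0,0,-1]]'; python3 -m jog '[[0.025,0,0,0,0,0,-1],[0,0,0,0,0,0,-1],[0,0.03,0,0,0,0,-1],[0,0.06,0,0,0,0,-1],[0,0.08,0,0,0,0,-1],[0,0.08,0,0,0,0,-1],[0,0.05,0,0,0,0,-1],[0,0.02,0,0,0,0,-1]]';  python3 -m jog '[[0,0.01,0,0,0,0,-1],[0,0,0,0,0,0,-1],[0,0,0,0,0,0,-1],[0,0,0,0,0,0,-1],[0,0,0,0,0,0,-1],[0,0,0,0,0,0,-1],[0,0,0,0,0,0,-1],[0,0,0,0,0,0,-1]]'
python3 - <<'E'
from h import *
a=robot.capture("side"); 
x=cv2.resize(a[100:200,310:430],(480,400),interpolation=3)
t=robot.capture("top"); y=cv2.resize(t[200:300,355:435],(320,400),interpolation=3)
cv2.imwrite("pics/m18.png",np.hstack([x,y]))
E
```

```text
time_s: 37.78
tcp_pos: [0.5283, -0.1595, 0.1649]
tcp_rot: [-1.571, -0.0, -1.57]
force: [1.2, -0.2, -0.6]
finger_gap: 0.613
time_s: 38.45
tcp_pos: [0.5126, -0.3181, 0.1648]
tcp_rot: [-1.57, -0.001, -1.572]
force: [-0.5, -0.4, -0.4]
finger_gap: 0.609
time_s: 39.12
tcp_pos: [0.512, -0.3187, 0.0988]
tcp_rot: [-1.574, 0.003, -1.569]
force: [0.5, 0.1, 0.1]
finger_gap: 0.606
time_s: 39.78
tcp_pos: [0.513, -0.321, 0.0991]
tcp_rot: [-1.57, -0.0, -1.57]
force: [-0.1, -0.9, -1.2]
finger_gap: 0.609
```

View pics/m18.png

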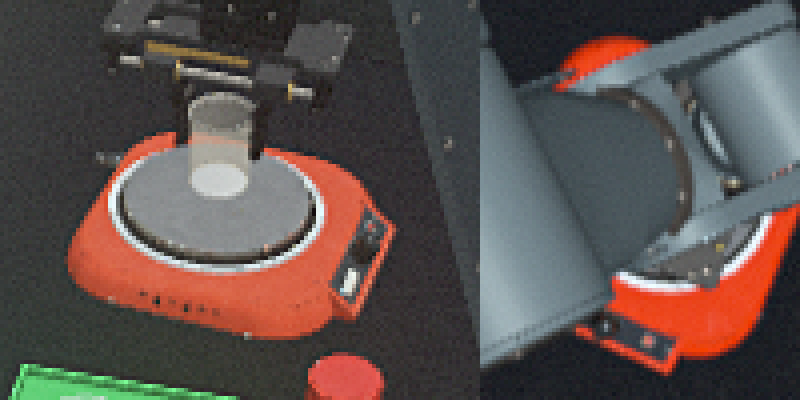

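```bash
python3 -m jog '[[-0.02,0.02,0,0,0,0,-1],[0,0.015,0,0,0,0,-1],[0,0.007,0,0,0,0,-1],[0,0.003,0,0,0,0,-1],[0,0,0,0,0,0,-1],[0,0,0,0,0,0,-1],[0,0,0,0,0,0,-1],[0,0,0,0,0,0,-1]]'
python3 - <<'E'
from h import *
k=5;c=(310,90,430,200)
a=robot.capture("side"); x=cv2.resize(a[c[1]:c[3],c[0]:c[2]],None,fx=k,fy=k,interpolation=3)
for p,r,z,col in[((.5125,-.316),.075,.063,(255,255,0)),((.513,-.316),.0275,.063,(255,0,255)),((.513,-.316),.0275,.133,(255,0,255))]:
    u=((proj("side",cyl(p,r,z,z)[:39])-[c[0],c[1]]+.5)*k).astype(int); cv2.polylines(x,[u],True,col,1)
cv2.imwrite("pics/m19.png",x); print(robot.state()["force"])
E
```

```text
time_s: 40.55
tcp_pos: [0.5129, -0.3168, 0.0898]
tcp_rot: [-1.571, 0.0, -1.57]
force: [-0.6, -0.2, 0.4]
finger_gap: 0.607
[-0.43204206  0.56714057  0.93133907]
```

View pics/m19.png

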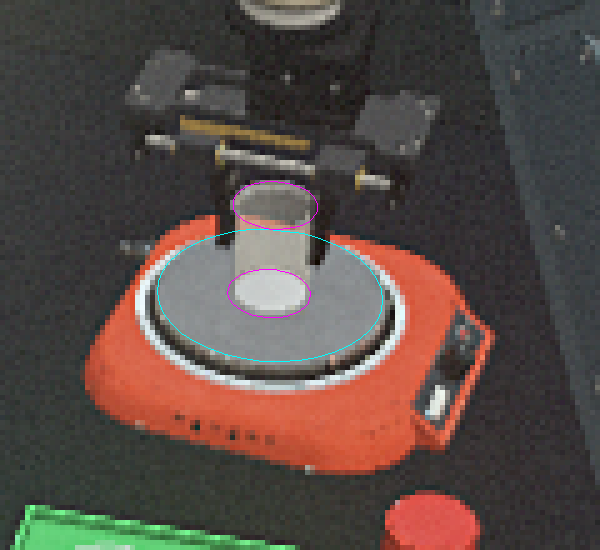

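```bash
python3 -m jog '[[0,0,0,0,0,0,0.3],[0,0,0,0,0,0,0.4],[0,0,0,0,0,0,0.6],[0,0,0,0,0,0,1],[0,0,0,0,0,0,1],[0,0,0,0,0,0,1],[0,0,0,0,0,0,1],[0,0,0,0,0,0,1]]'; python3 -m jog '[[0,-0.03,0,0,0,0,1],[0,-0.08,0,0,0,0,1],[0,-0.12,0,0,0,0,1],[0,-0.15,0,0,0,0,1],[0,-0.15,0,0,0,0,1],[0,-0.15,0,0,0,0,1],[0,-0.12,0,0,0,0,1],[0,-0.06,0,0,0,0,1]]'
```

```text
time_s: 41.27
tcp_pos: [0.5129, -0.3169, 0.0899]
tcp_rot: [-1.571, -0.0, -1.57]
force: [-1.1, 0.0, -0.5]
finger_gap: 0.98
time_s: 41.93
tcp_pos: [0.5142, -0.3179, 0.2664]
tcp_rot: [-1.566, -0.005, -1.57]
force: [-0.1, -0.6, 0.4]
finger_gap: 1.0
```

```bash
python3 -m jog '[[-0.06,0,-0.01,0,0,0,1],[-0.12,0,-0.02,0,0,0,1],[-0.16,0,-0.03,0,0,0,1],[-0.16,0,-0.03,0,0,0,1],[-0.16,0,-0.03,0,0,0,1],[-0.16,0,-0.03,0,0,0,1],[-0.16,0,-0.03,0,0,0,1],[-0.16,0,-0.03,0,0,0,1]]'; python3 -m jog '[[-0.16,0,-0.03,0,0,0,1],[-0.16,0,-0.03,0,0,0,1],[-0.16,0,-0.03,0,0,0,1],[-0.16,0,-0.03,0,0,0,1],[-0.16,0,-0.03,0,0,0,1],[-0.16,0,-0.03,0,0,0,1],[-0.16,0,-0.03,0,0,0,1],[-0.16,0,-0.03,0,0,0,1]]'; python3 -m jog '[[-0.16,0,-0.03,0,0,0,1],[-0.16,0,-0.03,0,0,0,1],[-0.16,0,-0.03,0,0,0,1],[-0.12,0,-0.03,0,0,0,1],[-0.06,0,-0.03,0,0,0,1],[-0.049,0,-0.005,0,0,0,1],[0,0,0,0,0,0,1],[0,0,0,0,0,0,1]]'
python3 - <<'E'
from h import *
k=4;c=(310,90,430,200)
a=robot.capture("side"); t=robot.capture("top")
cv2.imwrite("pics/s20.png",a);cv2.imwrite("pics/t20.png",t)
c=(355,200,450,290); k=6
x=cv2.resize(t[c[1]:c[3],c[0]:c[2]],None,fx=k,fy=k,interpolation=3)
for p,r,z,col in[((.5125,-.3168),.075,.063,(255,255,0)),((.513,-.316),.0275,.063,(255,0,255)),((.513,-.316),.0275,.133,(255,0,255))]:
    u=((proj("top",cyl(p,r,z,z)[:39])-[c[0],c[1]]+.5)*k).astype(int); cv2.polylines(x,[u],True,col,1)
cv2.imwrite("pics/m20.png",x)
E
```

```text
time_s: 42.6
tcp_pos: [0.4688, -0.0862, 0.2608]
tcp_rot: [-1.573, 0.002, -1.571]
force: [-0.6, -0.2, 0.3]
finger_gap: 1.001
time_s: 43.27
tcp_pos: [0.4202, 0.1689, 0.2609]
tcp_rot: [-1.573, -0.0, -1.57]
force: [0.6, 0.5, 0.3]
finger_gap: 0.999
time_s: 43.93
tcp_pos: [0.3909, 0.3087, 0.2613]
tcp_rot: [-1.572, -0.001, -1.569]
force: [0.1, -0.4, -0.4]
finger_gap: 0.998
```

View pics/m20.png

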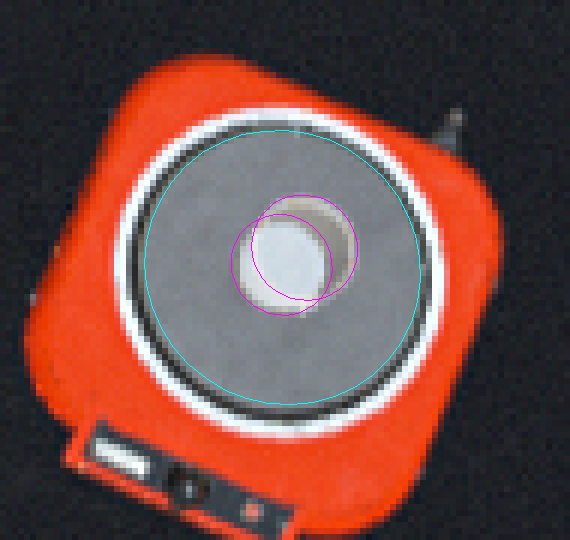

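View pics/s20.png

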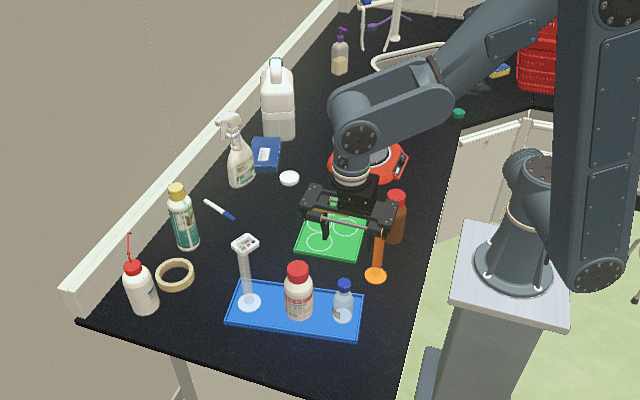

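```bash
python3 -m jog '[[0,0.06,0.003,0,0,0,1],[0,0.12,0,0,0,0,1],[0,0.14,0,0,0,0,1],[0,0.14,0,0,0,0,1],[0,0.12,0,0,0,0,1],[0,0.09,0,0,0,0,1],[0,0.05,0,0,0,0,1],[0,0.022,0,0,0,0,1]]' 25; python3 -m jog '[[0,0,0,0,0,0,1],[0,0,0,0,0,0,1],[0,0,0,0,0,0,-1],[0,0,0,0,0,0,-1],[0,0,0,0,0,0,-1],[0,0,0,0,0,0,-1],[0,0,0,0,0,0,-1],[0,0,0,0,0,0,-1]]';python3 -m jog '[[0,0,0,0,0,0,-1],[0,0,0,0,0,0,-1],[0,0,0,0,0,0,-1],[0,0,0,0,0,0,-1],[0,0,0,0,0,0,-1],[0,0,0,0,0,0,-1],[0,0,0,0,0,0,-1],[0,0,0,0,0,0,-1]]'
```

```text
time_s: 44.7
tcp_pos: [0.3917, 0.3073, 0.1118]
tcp_rot: [-1.574, -0.002, -1.572]
force: [0.2, -0.4, -0.7]
finger_gap: 1.001
time_s: 45.37
tcp_pos: [0.3923, 0.309, 0.1137]
tcp_rot: [-1.57, 0.0, -1.57]
force: [-0.3, 0.2, -0.2]
finger_gap: 0.632
time_s: 46.03
tcp_pos: [0.3923, 0.3089, 0.1134]
tcp_rot: [-1.571, -0.0, -1.57]
force: [0.6, -0.3, -1.0]
finger_gap: 0.368
```

```bash
python3 -m jog '[[0,-0.02,0,0,0,0,-1],[0,-0.05,0,0,0,0,-1],[0,-0.08,0,0,0,0,-1],[0,-0.1,0,0,0,0,-1],[0,-0.1,0,0,0,0,-1],[0,-0.1,0,0,0,0,-1],[0,-0.07,0,0,0,0,-1],[0,-0.03,0,0,0,0,-1]]';python3 -m jog '[[0.04,0,0.02,0,0,0,-1],[0.09,0,0.04,0,0,0,-1],[0.12,0,0.05,0,0,0,-1],[0.12,0,0.05,0,0,0,-1],[0.12,0,0.05,0,0,0,-1],[0.12,0,0.05,0,0,0,-1],[0.12,0,0.05,0,0,0,-1],[0.12,0,0.05,0,0,0,-1]]'; python3 -m jog '[[0.12,0,0.05,0,0,0,-1],[0.12,0,0.05,0,0,0,-1],[0.12,0,0.05,0,0,0,-1],[0.12,0,0.05,0,0,0,-1],[0.12,0,0.05,0,0,0,-1],[0.12,0,0.05,0,0,0,-1],[0.12,0,0.05,0,0,0,-1],[0.1,0,0.03,0,0,0,-1]]'; python3 -m jog '[[0.06,0,0.02,0,0,0,-1],[0.031,0,0,0,0,0,-1],[0,0,0,0,0,0,-1],[0,0,0,0,0,0,-1],[0,0,0,0,0,0,-1],[0,0,0,0,0,0,-1],[0,0,0,0,0,0,-1],[0,0,0,0,0,0,-1]]'
```

```text
time_s: 46.7
tcp_pos: [0.393, 0.3094, 0.2256]
tcp_rot: [-1.568, 0.002, -1.57]
force: [0.0, 0.2, -2.1]
finger_gap: 0.366
time_s: 47.37
tcp_pos: [0.4636, 0.137, 0.2221]
tcp_rot: [-1.574, -0.0, -1.571]
force: [0.8, 1.0, -2.4]
finger_gap: 0.366
time_s: 48.03
tcp_pos: [0.5403, -0.0515, 0.2219]
tcp_rot: [-1.573, -0.0, -1.571]
force: [0.0, -0.1, -1.0]
finger_gap: 0.364
time_s: 48.7
tcp_pos: [0.5443, -0.0664, 0.2236]
tcp_rot: [-1.571, 0.0, -1.569]
force: [0.6, 0.0, -0.8]
finger_gap: 0.365
```

```bash
python3 -m jog '[[0.004,0.03,0.001,0,0,0,-1],[0,0.07,0,0,0,0,-1],[0,0.1,0,0,0,0,-1],[0,0.1,0,0,0,0,-1],[0,0.1,0,0,0,0,-1],[0,0.08,0,0,0,0,-1],[0,0.045,0,0,0,0,-1],[0,0.018,0,0,0,0,-1]]'; python3 -m jog '[[0,0.004,0,0,0,0,-1],[0,0,0,0,0,0,-1],[0,0,0,0,0,0,-1],[0,0,0,0,0,0,-1],[0,0,0,0,0,0,-1],[0,0,0,0,0,0,-1],[0,0,0,0,0,0,-1],[0,0,0,0,0,0,-1]]'
python3 - <<'E'
from h import *
a=robot.capture("side"); 
x=cv2.resize(a[130:230,290:390],None,fx=6,fy=6,interpolation=3)
cv2.imwrite("pics/m21.png",x)
E
```

```text
time_s: 49.37
tcp_pos: [0.5439, -0.0678, 0.1143]
tcp_rot: [-1.573, 0.001, -1.57]
force: [-4.2, 0.6, 21.6]
finger_gap: 0.365
time_s: 50.03
tcp_pos: [0.5452, -0.0682, 0.1144]
tcp_rot: [-1.569, -0.0, -1.57]
force: [-0.1, -0.3, 0.4]
finger_gap: 0.366
```

View pics/m21.png

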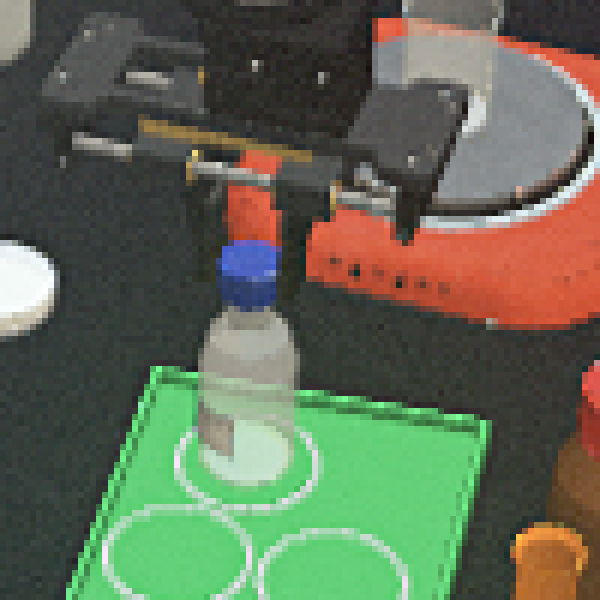

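```bash
python3 -m jog '[[0,0,0,0,0,0,-0.1],[0,0,0,0,0,0,0],[0,0,0,0,0,0,0.2],[0,0,0,0,0,0,0.4],[0,0,0,0,0,0,1],[0,0,0,0,0,0,1],[0,0,0,0,0,0,1],[0,0,0,0,0,0,1]]'; python3 -m jog '[[0,0,0,0,0,0,1],[0,-0.05,0,0,0,0,1],[0,-0.1,0,0,0,0,1],[0,-0.15,0,0,0,0,1],[0,-0.15,0,0,0,0,1],[0,-0.15,0,0,0,0,1],[0,-0.15,0,0,0,0,1],[0,-0.05,0,0,0,0,1]]'
```

```text
time_s: 50.75
tcp_pos: [0.5446, -0.068, 0.114]
tcp_rot: [-1.571, 0.0, -1.57]
force: [-0.7, 0.4, 0.2]
finger_gap: 0.868
time_s: 51.42
tcp_pos: [0.547, -0.0687, 0.2796]
tcp_rot: [-1.562, -0.003, -1.57]
force: [1.2, -0.7, -0.2]
finger_gap: 0.995
```

```bash
python3 -m jog '[[-0.06,0,-0.01,0,0,0,1],[-0.12,0,-0.02,0,0,0,1],[-0.16,0,-0.02,0,0,0,1],[-0.16,0,-0.02,0,0,0,1],[-0.16,0,-0.02,0,0,0,1],[-0.16,0,-0.02,0,0,0,1],[-0.16,0,-0.02,0,0,0,1],[-0.16,0,-0.02,0,0,0,1]]'; python3 -m jog '[[-0.16,0,-0.02,0,0,0,1],[-0.16,0,-0.02,0,0,0,1],[-0.16,0,-0.02,0,0,0,1],[-0.16,0,-0.01,0,0,0,1],[-0.12,0,-0.003,0,0,0,1],[-0.06,0,0,0,0,0,1],[-0.014,0,0,0,0,0,1],[0,0,0,0,0,0,1]]'; python3 -m jog '[[0,0,0,0,0,0,1],[0,0,0,0,0,0,1],[0,0,0,0,0,0,1],[0,0.05,0,0,0,0,1],[0,0.1,0,0,0,0,1],[0,0.1,0,0,0,0,1],[0,0.07,0,0,0,0,1],[0,0.03,0,0,0,0,1]]'
```

```text
time_s: 52.08
tcp_pos: [0.5121, 0.1621, 0.272]
tcp_rot: [-1.575, -0.0, -1.57]
force: [0.2, 0.3, -0.9]
finger_gap: 0.999
time_s: 52.75
tcp_pos: [0.4988, 0.3268, 0.2727]
tcp_rot: [-1.573, -0.002, -1.569]
force: [-0.3, 0.5, -0.8]
finger_gap: 1.0
time_s: 53.42
tcp_pos: [0.4984, 0.3253, 0.2012]
tcp_rot: [-1.575, -0.002, -1.571]
force: [-0.4, 0.6, -0.5]
finger_gap: 1.001
```

```bash
python3 -m jog '[[0,0.03,0,0,0,0,1],[0,0.06,0,0,0,0,1],[0,0.08,0,0,0,0,1],[0,0.07,0,0,0,0,1],[0,0.05,0,0,0,0,1],[0,0.02,0,0,0,0,1],[0,0,0,0,0,0,1],[0,0,0,0,0,0,-1]]' 35; python3 -m jog '[[0,0,0,0,0,0,-1],[0,0,0,0,0,0,-1],[0,0,0,0,0,0,-1],[0,0,0,0,0,0,-1],[0,0,0,0,0,0,-1],[0,0,0,0,0,0,-1],[0,0,0,0,0,0,-1],[0,0,0,0,0,0,-1]]'; python3 -m jog '[[0,0,0,0,0,0,-1],[0,0,0,0,0,0,-1],[0,0,0,0,0,0,-1],[0,0,0,0,0,0,-1],[0,-0.02,0,0,0,0,-1],[0,-0.05,0,0,0,0,-1],[0,-0.08,0,0,0,0,-1],[0,-0.08,0,0,0,0,-1]]'
```

```text
time_s: 54.08
tcp_pos: [0.5003, 0.3269, 0.1425]
tcp_rot: [-1.57, 0.0, -1.57]
force: [-0.5, -0.7, 0.5]
finger_gap: 0.974
time_s: 54.75
tcp_pos: [0.4999, 0.3268, 0.1423]
tcp_rot: [-1.571, 0.0, -1.57]
force: [-0.3, 0.3, 2.2]
finger_gap: 0.561
time_s: 55.42
tcp_pos: [0.4987, 0.3262, 0.1874]
tcp_rot: [-1.574, -0.002, -1.57]
force: [0.1, -0.0, -4.8]
finger_gap: 0.563
```

```bash
python3 -m jog '[[0,-0.08,0,0,0,0,-1],[0,-0.06,0,0,0,0,-1],[0.02,-0.035,0,0,0,0,-1],[0.06,0,0,0,0,0,-1],[0.1,0,-0.01,0,0,0,-1],[0.12,0,-0.01,0,0,0,-1],[0.12,0,-0.01,0,0,0,-1],[0.12,0,-0.01,0,0,0,-1]]'; python3 -m jog '[[0.12,0,-0.01,0,0,0,-1],[0.12,0,-0.01,0,0,0,-1],[0.12,0,-0.01,0,0,0,-1],[0.12,0,-0.01,0,0,0,-1],[0.12,0,-0.01,0,0,0,-1],[0.12,0,-0.01,0,0,0,-1],[0.12,0,-0.01,0,0,0,-1],[0.12,0,-0.007,0,0,0,-1]]';  python3 -m jog '[[0.08,0,0,0,0,0,-1],[0.04,0,0,0,0,0,-1],[0,0,0,0,0,0,-1],[0,0,0,0,0,0,-1],[0,0,0,0,0,0,-1],[0,0,0,0,0,0,-1],[0,0,0,0,0,0,-1],[0,0,0,0,0,0,-1]]'
```

```text
time_s: 56.08
tcp_pos: [0.4903, 0.2165, 0.2218]
tcp_rot: [-1.574, -0.001, -1.57]
force: [-0.8, -0.4, -5.1]
finger_gap: 0.571
time_s: 56.75
tcp_pos: [0.4746, 0.0249, 0.2221]
tcp_rot: [-1.574, -0.0, -1.571]
force: [0.9, 0.9, -5.8]
finger_gap: 0.566
time_s: 57.42
tcp_pos: [0.4765, 0.0035, 0.223]
tcp_rot: [-1.571, 0.0, -1.569]
force: [0.8, -0.5, -6.6]
finger_gap: 0.568
```

```bash
python3 -m jog '[[0.003,0.03,0.004,0,0,0,-1],[0,0.06,0,0,0,0,-1],[0,0.08,0,0,0,0,-1],[0,0.08,0,0,0,0,-1],[0,0.06,0,0,0,0,-1],[0,0.035,0,0,0,0,-1],[0,0.02,0,0,0,0,-1],[0,0.01,0,0,0,0,-1]]'; python3 -m jog '[[0,0.003,0,0,0,0,-1],[0,0,0,0,0,0,-1],[0,0,0,0,0,0,-1],[0,0.004,0,0,0,0,-1],[0,0.003,0,0,0,0,-1],[0,0,0,0,0,0,-1],[0,0,0,0,0,0,-1],[0,0,0,0,0,0,-1]]'
```

```text
time_s: 58.08
tcp_pos: [0.4774, 0.0022, 0.1475]
tcp_rot: [-1.571, 0.0, -1.57]
force: [-0.3, -0.1, -4.8]
finger_gap: 0.567
time_s: 58.75
tcp_pos: [0.4774, 0.0021, 0.1461]
tcp_rot: [-1.571, -0.0, -1.57]
force: [-0.2, 0.8, -4.7]
finger_gap: 0.563
```

```bash
python3 -m jog '[[-0.005,0.004,0,0,0,0,-1],[0,0.004,0,0,0,0,-1],[0,0.003,0,0,0,0,-1],[0,0.002,0,0,0,0,-1],[0,0,0,0,0,0,-1],[0,0,0,0,0,0,-1],[0,0,0,0,0,0,-1],[0,0,0,0,0,0,-1]]'
```

```text
time_s: 59.42
tcp_pos: [0.4774, 0.0031, 0.1435]
tcp_rot: [-1.571, -0.0, -1.57]
force: [-0.5, 0.0, -5.1]
finger_gap: 0.564
```

```bash
python3 -m jog '[[0,0.003,0,0,0,0,-1],[0,0.002,0,0,0,0,-1],[0,0.002,0,0,0,0,-1],[0,0,0,0,0,0,-1],[0,0,0,0,0,0,-1],[0,0,0,0,0,0,-1],[0,0,0,0,0,0,-1],[0,0,0,0,0,0,-1]]'
python3 - <<'E'
from h import *
a=robot.capture("side"); print(robot.state()["force"])
x=cv2.resize(a[160:260,300:400],None,fx=6,fy=6,interpolation=3)
cv2.imwrite("pics/m22.png",x)
E
```

```text
time_s: 60.08
tcp_pos: [0.4775, 0.0031, 0.1432]
tcp_rot: [-1.57, -0.0, -1.57]
force: [-2.6, 0.3, 6.3]
finger_gap: 0.565
[-2.3615274   0.96911639  7.09233635]
```

View pics/m22.png

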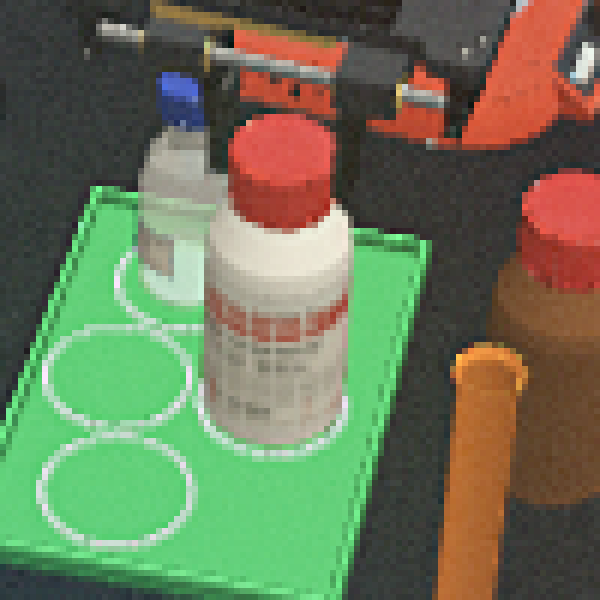

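```bash
python3 -m jog '[[0,-0.003,0,0,0,0,-1],[0,0,0,0,0,0,0.15],[0,0,0,0,0,0,0.2],[0,0,0,0,0,0,0.3],[0,0,0,0,0,0,1],[0,0,0,0,0,0,1],[0,0,0,0,0,0,1],[0,0,0,0,0,0,1]]'; python3 -m jog '[[0,-0.03,0,0,0,0,1],[0,-0.05,0,0,0,0,1],[0,-0.1,0,0,0,0,1],[0,-0.15,0,0,0,0,1],[0,-0.15,0,0,0,0,1],[0,-0.15,0,0,0,0,1],[0,-0.15,0,0,0,0,1],[0,-0.05,0,0,0,0,1]]'
```

```text
time_s: 60.8
tcp_pos: [0.4775, 0.0031, 0.1426]
tcp_rot: [-1.571, 0.0, -1.57]
force: [0.1, 0.9, -1.0]
finger_gap: 0.867
time_s: 61.47
tcp_pos: [0.4796, 0.0028, 0.3136]
tcp_rot: [-1.562, -0.002, -1.57]
force: [0.9, -0.3, -0.5]
finger_gap: 1.0
```

```bash
python3 -m jog '[[-0.05,0,0.02,0,0,0,1],[-0.12,0,0.05,0,0,0,1],[-0.15,0,0.07,0,0,0,1],[-0.15,0,0.07,0,0,0,1],[-0.15,0,0.07,0,0,0,1],[-0.15,0,0.07,0,0,0,1],[-0.15,0,0.07,0,0,0,1],[-0.15,0,0.07,0,0,0,1]]';  python3 -m jog '[[-0.15,0,0.07,0,0,0,1],[-0.15,0,0.07,0,0,0,1],[-0.15,0,0.06,0,0,0,1],[-0.12,0,0.05,0,0,0,1],[-0.06,0,0.018,0,0,0,1],[-0.02,0,0,0,0,0,1],[0,0,0,0,0,0,1],[0,0,0,0,0,0,1]]'; python3 -m jog '[[0,0,0,0,0,0,1],[0,0.05,0,0,0,0,1],[0,0.1,0,0,0,0,1],[0,0.14,0,0,0,0,1],[0,0.14,0,0,0,0,1],[0,0.12,0,0,0,0,1],[0,0.1,0,0,0,0,1],[0,0.045,0,0,0,0,1]]' 20
python3 - <<'E'
from h import *
a=robot.capture("side"); print(robot.state()["tcp_pos"])
x=cv2.resize(a[180:330,200:350],None,fx=4,fy=4,interpolation=3)
cv2.imwrite("pics/m23.png",x)
E
```

```text
time_s: 62.13
tcp_pos: [0.5747, 0.2196, 0.3069]
tcp_rot: [-1.574, -0.0, -1.57]
force: [-0.2, -0.1, 0.6]
finger_gap: 1.0
time_s: 62.8
tcp_pos: [0.6279, 0.3469, 0.3074]
tcp_rot: [-1.573, -0.001, -1.57]
force: [0.1, 0.7, -0.2]
finger_gap: 1.0
time_s: 63.47
tcp_pos: [0.6266, 0.3452, 0.1656]
tcp_rot: [-1.577, -0.002, -1.572]
force: [-0.9, -0.2, -0.5]
finger_gap: 0.999
[0.62635947 0.34528859 0.16502323]
```

View pics/m23.png

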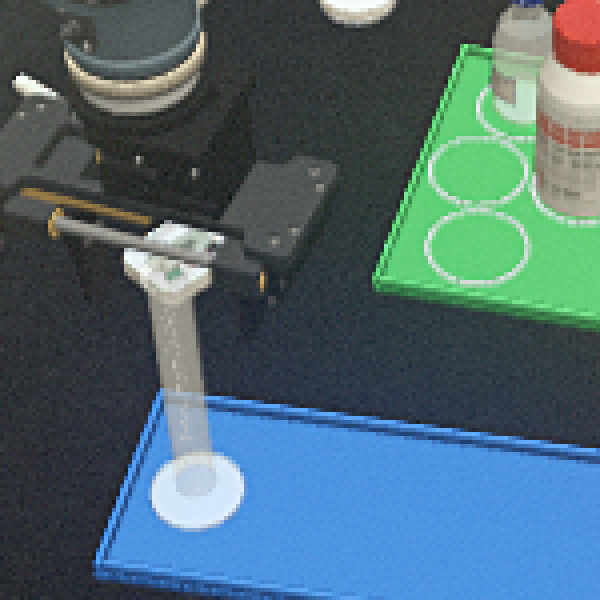

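```bash
python3 -m jog '[[0,0,0,0,0,0,1],[0,0,0,0,0,0,1],[0,0,0,0,0,0,-1],[0,0,0,0,0,0,-1],[0,0,0,0,0,0,-1],[0,0,0,0,0,0,-1],[0,0,0,0,0,0,-1],[0,0,0,0,0,0,-1]]' 20; python3 -m jog '[[0,0,0,0,0,0,-1],[0,0,0,0,0,0,-1],[0,0,0,0,0,0,-1],[0,0,0,0,0,0,-1],[0,0,0,0,0,0,-1],[0,0,0,0,0,0,-1],[0,0,0,0,0,0,-1],[0,0,0,0,0,0,-1]]'; python3 -m jog '[[0,0,0,0,0,0,-1],[0,-0.03,0,0,0,0,-1],[0,-0.05,0,0,0,0,-1],[0,-0.06,0,0,0,0,-1],[0,-0.06,0,0,0,0,-1],[0,-0.06,0,0,0,0,-1],[0,-0.03,0,0,0,0,-1],[0,-0.01,0,0,0,0,-1]]'
```

```text
time_s: 64.18
tcp_pos: [0.6289, 0.3473, 0.1699]
tcp_rot: [-1.57, 0.0, -1.57]
force: [-0.0, -0.0, 0.4]
finger_gap: 0.631
time_s: 64.85
tcp_pos: [0.6287, 0.3472, 0.1696]
tcp_rot: [-1.571, -0.0, -1.57]
force: [-0.1, 0.6, -0.3]
finger_gap: 0.332
time_s: 65.52
tcp_pos: [0.63, 0.3476, 0.2326]
tcp_rot: [-1.567, 0.002, -1.57]
force: [0.1, -0.1, -0.7]
finger_gap: 0.333
```

```bash
python3 -m jog '[[0.03,0,-0.01,0,0,0,-1],[0.06,0,-0.02,0,0,0,-1],[0.1,0,-0.04,0,0,0,-1],[0.12,0,-0.05,0,0,0,-1],[0.12,0,-0.05,0,0,0,-1],[0.12,0,-0.05,0,0,0,-1],[0.12,0,-0.05,0,0,0,-1],[0.12,0,-0.05,0,0,0,-1]]'; python3 -m jog '[[0.12,0,-0.05,0,0,0,-1],[0.12,0,-0.05,0,0,0,-1],[0.12,0,-0.04,0,0,0,-1],[0.08,0,-0.02,0,0,0,-1],[0.05,0,-0.007,0,0,0,-1],[0.03,0,0,0,0,0,-1],[0,0,0,0,0,0,-1],[0,0,0,0,0,0,-1]]'; python3 -m jog '[[0,0,0,0,0,0,-1],[0,0,0,0,0,0,-1],[0,0.03,0,0,0,0,-1],[0,0.05,0,0,0,0,-1],[0,0.06,0,0,0,0,-1],[0,0.05,0,0,0,0,-1],[0,0.04,0,0,0,0,-1],[0,0.02,0,0,0,0,-1]]'; python3 -m jog '[[0,0,0,0,0,0,-1],[0,0,0,0,0,0,-1],[0,0,0,0,0,0,-1],[0,0,0,0,0,0,-1],[0,0,0,0,0,0,-1],[0,0,0,0,0,0,-1],[0,0,0,0,0,0,-1],[0,0,0,0,0,0,-1]]'
```

```text
time_s: 66.18
tcp_pos: [0.5633, 0.1876, 0.2288]
tcp_rot: [-1.573, -0.001, -1.57]
force: [-0.8, 0.9, -0.5]
finger_gap: 0.329
time_s: 66.85
tcp_pos: [0.5319, 0.0854, 0.2295]
tcp_rot: [-1.571, 0.001, -1.571]
force: [0.5, 0.1, -0.6]
finger_gap: 0.327
time_s: 67.52
tcp_pos: [0.5305, 0.0853, 0.1778]
tcp_rot: [-1.574, 0.0, -1.57]
force: [0.4, -0.7, -0.4]
finger_gap: 0.331
time_s: 68.18
tcp_pos: [0.5316, 0.0851, 0.1799]
tcp_rot: [-1.57, -0.0, -1.57]
force: [-0.3, 0.1, -1.5]
finger_gap: 0.331
```

Down to 0.171 gently.

```bash
python3 -m jog '[[0,0.015,0,0,0,0,-1],[0,0.012,0,0,0,0,-1],[0,0.008,0,0,0,0,-1],[0,0.006,0,0,0,0,-1],[0,0.003,0,0,0,0,-1],[0,0.001,0,0,0,0,-1],[0,0,0,0,0,0,-1],[0,0,0,0,0,0,-1]]'
python3 - <<'E'
from h import *
a=robot.capture("side"); print(robot.state()["force"])
x=cv2.resize(a[160:270,270:380],None,fx=5,fy=5,interpolation=3)
cv2.imwrite("pics/m24.png",x)
E
```

```text
time_s: 68.85
tcp_pos: [0.5316, 0.0852, 0.1707]
tcp_rot: [-1.571, 0.0, -1.57]
force: [-0.1, -0.2, -1.1]
finger_gap: 0.328
[-0.16124909  0.22932861 -1.23942862]
```

View pics/m24.png

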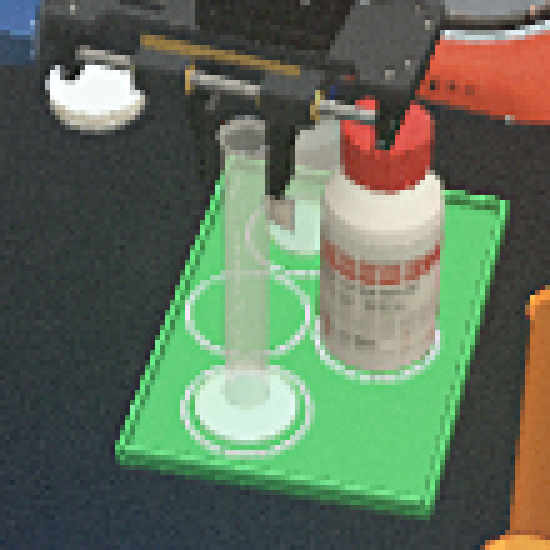

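```bash
python3 -m jog '[[0,0.003,0,0,0,0,-1],[0,0.001,0,0,0,0,-1],[0,0,0,0,0,0,-1],[0,0,0,0,0,0,-1],[0,0,0,0,0,0,-0.2],[0,0,0,0,0,0,-0.1],[0,0,0,0,0,0,0.1],[0,0,0,0,0,0,0.4]]'; python3 -m jog '[[0,0,0,0,0,0,1],[0,0,0,0,0,0,1],[0,0,0,0,0,0,1],[0,0,0,0,0,0,1],[0,0,0,0,0,0,1],[0,-0.04,0,0,0,0,1],[0,-0.08,0,0,0,0,1],[0,-0.12,0,0,0,0,1]]'; python3 -m jog '[[0,-0.15,0,0,0,0,1],[0,-0.15,0,0,0,0,1],[0,-0.15,0,0,0,0,1],[-0.1,-0.05,0,0,0,0,1],[-0.15,0,0,0,0,0,1],[-0.15,0,0,0,0,0,1],[-0.15,0,0,0,0,0,1],[-0.15,0,0,0,0,0,1]]';  python3 -m jog '[[-0.15,0,0,0,0,0,1],[-0.15,0,0,0,0,0,1],[-0.15,0,0,0,0,0,1],[-0.1,0,0,0,0,0,1],[-0.05,0,0,0,0,0,1],[0,0,0,0,0,0,1],[0,0,0,0,0,0,1],[0,0,0,0,0,0,1]]'
python3 - <<'E'
from h import *
c_,s_=np.cos(.0913),np.sin(.0913)
o=[]
for n,cr in dict(side=(295,120,415,270),top=(265,170,445,290)).items():
    im=robot.capture(n); cv2.imwrite(f"pics/end_{n}.png",im)
    k=4
    a=cv2.resize(im[cr[1]:cr[3],cr[0]:cr[2]],None,fx=k,fy=k,interpolation=3)
    def dr(pts,col):
        u=((proj(n,pts)-[cr[0],cr[1]]+.5)*k).astype(int); cv2.polylines(a,[u],True,col,1)
    for H,r,aa,bb in[(.171,.025,-33,0),(.208,.015,27,76),(.138,.017,27,-76)]:
        aa/=1e3;bb/=1e3; x,y=.511+c_*aa-s_*bb,.0068+s_*aa+c_*bb
        dr(cyl((x,y),.0375,.006,.006)[:39],(255,255,0)); dr(cyl((x,y),r,H,H)[:39],(255,0,255))
    dr(cyl((.5125,-.3168),.075,.063,.063)[:39],(255,255,0)); dr(cyl((.5125,-.3168),.0275,.133,.133)[:39],(255,0,255))
    cv2.imwrite(f"pics/endov_{n}.png",a)
E
```

```text
time_s: 69.57
tcp_pos: [0.5314, 0.0852, 0.1695]
tcp_rot: [-1.571, 0.0, -1.57]
force: [-0.3, 0.8, -0.6]
finger_gap: 0.521
time_s: 70.23
tcp_pos: [0.53, 0.0852, 0.2171]
tcp_rot: [-1.576, 0.0, -1.57]
force: [0.5, 0.5, 0.1]
finger_gap: 0.995
time_s: 70.9
tcp_pos: [0.5313, 0.2264, 0.3189]
tcp_rot: [-1.57, 0.0, -1.571]
force: [0.0, -0.3, 0.4]
finger_gap: 1.003
time_s: 71.57
tcp_pos: [0.5315, 0.3438, 0.318]
tcp_rot: [-1.571, -0.001, -1.571]
force: [-1.5, 0.3, 0.5]
finger_gap: 1.002
```

View pics/endov_side.png

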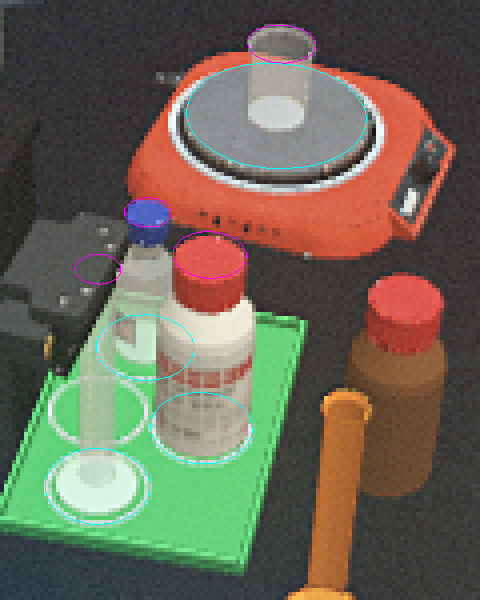

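View pics/endov_top.png

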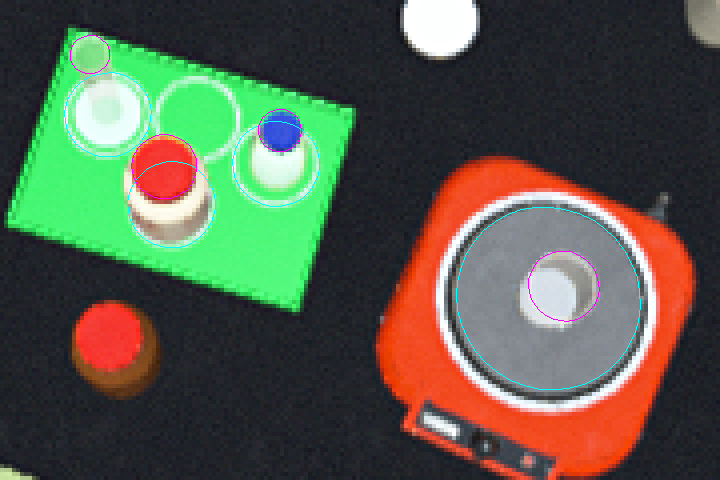

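View pics/end_side.png

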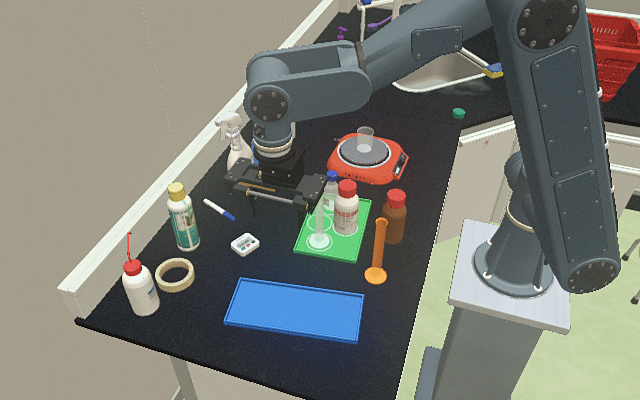

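```bash
python3 -c "
from rig import robot
print(robot.hand_in(), robot.state()['time_s'])"
```

```text
the job is handed in; nothing more can be done
the job is handed in; nothing more can be done
```

I handed the job in at about 72 s. I moved the cylinder, then the red-capped bottle, then the blue-capped bottle upright into the blue tray. I set the beaker in the middle of the hotplate disc, then put the blue-capped bottle, the red-capped bottle and the cylinder back on their own rings.

**Last checks:** both cameras show all four pieces upright and within about 2 mm of their targets. The gripper was well clear, and the timer, the petri dish and the brown and orange look-alikes looked untouched.

**What disagreed or went wrong:**
- **Fingertip position:** the pictures put the fingertips level with the reported TCP, not 25 mm ahead of it. My first close on the blue cap therefore shut empty just above it. I saw this in a picture, went lower and gripped it, and corrected for the offset from then on.
- **Contact force:** setting the blue-capped bottle back gave a brief reading of about 22 N at the wrist, well below the 120 N limit. The bottle stayed where it was put.
- **Red cap height:** its measured top came out about 5 mm lower than the stated size implies. The other heights I triangulated (blue cap, cylinder and beaker rim) agreed within about 1 mm.

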